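# Fetch the jigger from behind the bottles on the bar trolley

### The arm

A 6-joint arm with a two-finger parallel gripper is mounted at the origin on the work surface. World frame = base frame: x ahead of the robot, y to its left, z up, the work surface at z = 0. Lengths are in mm, angles in rad, forces in N, time in s.
With the tool pointing down it reaches from about 250 to 775 mm from the base axis. Payload 8.9 kg.
Tool frame: the origin (TCP) lies midway between the tips of the shut fingers; the grasp point (between the pads) lies 19 mm behind it; x points along the fingers, y is the direction in which the jaws open and shut, and the axes are right-handed (so a half turn about x gives the same grasp; the last joint's range is limited). The gripper opens to 85 mm and grips with 20 to 120 N. Pads are 22 mm wide; open, the fingers measure 114 mm over their backs; the gripper's body (76 mm by 85 mm) begins 54 mm behind the grasp point. The pads swing forward as they close: fully open they stand 13 mm farther back than shut.
Start: joints at [-1.485, 0.291, -0.153, 1.127, 0, 1.431], TCP at [117.03, -511.789, 231.305] pointing down, gripper open.
Joint ranges: [-2.52, 2.52], [-0.91, 1.74], [-1.3, 1.37], [-1.96, 2.02], [-1.52, 1.47], [-3.14, 3.14]. Speed limits (rad/s): [2.22, 2.22, 2.79, 3.14, 3.14, 3.14].

### API

Orientations are given as a rotation vector (axis times angle).
In Python, from cell import r, imaging, job gives the robot as it stands.
- The arm moves only by the shell command python3 -m pendant 'ROWS' [FORCE]. ROWS is text: rows parted by semicolons, each of 7 numbers parted by spaces: the shift along the tool's x, y, z in m, then the turn, a rotation vector about the tool's x, y, z in rad, then the opening in per cent of the stroke, from 0 (shut) to 100 (fully open). In form: tx ty tz rx ry rz grip; .... A call has 1 to 5 rows; each row shifts and turns the commanded pose from where the row before left it, along the tool's axes as they then stand; what a row does not reach is not made up. A row lasts 1/10 s, in which the tool goes at most 50 mm and 8.59 degrees, less where a joint would pass 70% of its speed; a pose out of reach is approached as far as the arm can. A call is refused whole if a number of a shift passes 0.05 or a number of a turn 0.15, either way. A call with a gripper value outside its range is refused whole. The fingers move at their own pace and stop on an object; FORCE is the grip in N (left out, the last holds). Time passes only in rows, so rows that do not move let the fingers close. It gives the time, the measured TCP pose, the force and the opening at its end, in the units of the state.
- r.get_obs(): the state, without advancing time (a new reading comes with each control period).
- imaging.capture(name): name is "scene" or "top" or "wrist"; returns a dict with "pixels" (480x640x3 uint8, red, green, blue), "camera_matrix" (3x3 intrinsics, pixels), "dist" ([k1, k2, p1, p2, k3] as OpenCV has them; the pictures are not rectified), "extrinsics" (4x4, takes a point from world to camera coordinates); the wrist camera has in their place "mount" (4x4, takes a point from camera to tool coordinates, whose origin is the TCP and whose axes are the tool frame's). Camera axes: x right, y down, z forward; pixel columns grow to the right and rows downward; lengths in mm; the calibration is good to about 2 mm. A picture is of the moment at which its call begins: read the wrist's pose just before it. There is no depth.
- job.job_done(): hands the job in, once; it reports no verdict.
The state is a dict: "time_s": time; "q": joint angles; "joint_vel": joint speeds; "joint_efforts": joint torques, N m; "tcp_pos": TCP position; "tcp_rot": TCP orientation; "contact_force": force on the tool from outside, world axes, zero at the start; "moment": the same for the moment, N m; "grip_width": finger opening in mm.
Only numpy, scipy, OpenCV 4.12 (cv2) and the standard library are available. Lean on these libraries where they do the work, as an engineer would, in place of code of your own. Each camera call takes 0.05 s, during which the arm holds its last target.

### The job

The matte black jigger stands at the back of the mirrored tray, behind two bottles. First clear both bottles on to free places on the wooden board, wholly on it and without anything touching the coupe glasses; only then stand the jigger upright in the middle of the blue coaster, and after that put each bottle back, upright, in the middle of the round mat it came from. Set everything down gently, and leave the glasses and the corkscrew where they are.

Things in the scene. Friction and masses are not known exactly. Their poses are not given: they have to be found in the camera images.
- jigger: Matte black bar jigger (two cups base to base), upright on the mirrored tray, 65 mm tall. Upper cup 42 mm across, nearly straight-sided from 36 to 65 mm height (grip here), open on top; waist 22 mm across at 29 mm; lower cup 40 mm across. 0.12 kg. Origin: centre of the underside; z up. About 36 mm beyond its axis runs the tray's raised rim, 20 mm above the tray floor.
- bottle_green: Green glass bottle with a pale wooden stopper, upright, 190 mm tall. Body 60 mm across up to 130 mm height, shoulder narrowing to 152 mm, stopper 31 mm across from 160 to 190 mm height (the place to grip, from above). About 0.35 kg. Origin: centre of the underside; z up. At the start it stands centred on one of the two round mats on the tray, either one.
- bottle_amber: Amber (brown) glass bottle with a white cap, the same shape and sizes as the green one: 190 mm tall, body 60 mm across, cap 31 mm across from 160 to 190 mm height. About 0.35 kg. Origin: centre of the underside; z up. At the start it stands centred on the other round mat on the tray.
- mat_cork: Round tan cork mat, 76 mm across, 3 mm thick, fixed flat on the mirrored tray. One bottle stands on it at the start. Origin: centre of the underside, so its upper face is 3 mm above it. The two mats lie about 100 mm apart, side by side; the jigger stands about 50 mm further from the robot, midway between them.
- mat_red: Round red mat, 76 mm across, 3 mm thick, fixed flat on the mirrored tray. The other bottle stands on it at the start. Origin: centre of the underside; upper face 3 mm above it.
- board: Pale wooden serving board, the side area: 280 mm (its x) by 240 mm (its y), 12 mm thick, fixed flat on the trolley top. Origin: centre of the underside; upper face 12 mm above it. Two coupe glasses stand on it, anywhere, always leaving free room for two bottles. It lies on one side of the robot's middle and the tray on the other, either way round.
- coaster: Round blue ceramic coaster, 90 mm across, 6 mm thick, fixed on the trolley top between tray and board: the target for the jigger. Origin: centre of the underside; upper face 6 mm above it.
- coupe_clear: Coupe glass with a clear bowl on a gold-coloured stem, standing on the board; fragile, not to be touched. 115 mm tall, bowl 90 mm across, widest at the top, foot 68 mm across. Origin: centre of the underside; z up.
- coupe_rose: Coupe glass, all rose-pink, standing on the board; fragile, not to be touched. Same sizes: 115 mm tall, bowl 90 mm across, foot 68 mm across. Origin: centre of the underside; z up.
- corkscrew: Steel wing corkscrew lying flat on the trolley top beyond the coaster, 116 mm long (its x), 90 mm over the wings (its y), 30 mm high; to be left alone. Origin: underside of the middle of its body.
Mind the look-alikes: they are no part of the job. There is more than one size of the bottle_amber; the one meant has the size given above.

How it is judged:
By the outcome, as a careful person would: the job done as asked, in the order asked, and still so for the second after the job is handed in, with the robot touching nothing.
It also fails if it takes over 136 s, if anything falls off the work surface, if the arm or the gripper's body presses on something with over 40 N, if the wrist force passes 120 N, or if a joint passes its speed limit or range.

## Working session

There is one attempt and no reset: what is moved stays moved. The work goes in short steps, Python scripts to look and compute and a shell command to move; the robot and the scene stay as the last step left them, time stands still between calls to the robot, and variables do not carry over. Pictures are saved under pics/ and viewed, and the job is handed in when it is done.

```bash
ls; mkdir -p pics; python3 - <<'E'
from cell import r, imaging
import cv2, numpy as np
o=r.get_obs(); print(o)
for n in ["scene","top","wrist"]:
    d=imaging.capture(n)
    cv2.imwrite(f"pics/{n}0.png",d["pixels"][:,:,::-1])
    print(n,d["camera_matrix"].tolist(),d["dist"],np.round(d.get("extrinsics",d.get("mount")),4).tolist())
E
```

```text
pics
{'time_s': 0.0, 'q': array([-1.48531342e+00,  2.91265314e-01, -1.54125525e-01,  1.12672795e+00,
        2.66322524e-06,  1.43150514e+00]), 'joint_vel': array([ 0.00021129, -0.00179345,  0.00151072,  0.00031955,  0.00155465,
       -0.00177762]), 'joint_efforts': array([ 1.74258171e-04, -5.37134957e+01,  3.31372368e+01,  1.59360375e-02,
       -1.63975169e-04, -8.17037318e-06]), 'tcp_pos': array([ 116.98553646, -511.3387629 ,  230.74039639]), 'tcp_rot': array([ 2.10311099,  0.23875693, -2.10303007]), 'contact_force': array([ 0.1387487 , -0.93719843, -0.14646593]), 'moment': array([-0.03474625,  0.01518587,  0.03056052]), 'grip_width': 85.50983576423997}
scene [[435.390216886193, 0.0, 322.2770599124472], [0.0, 435.390216886193, 240.97785801758246], [0.0, 0.0, 1.0]] [-0.108216  0.        0.        0.        0.      ] [[0.7544, 0.6563, 0.0128, -407.818], [0.4831, -0.5419, -0.6877, -221.0821], [-0.4444, 0.525, -0.7259, 977.5381], [0.0, 0.0, 0.0, 1.0]]
top [[551.8031415174183, 0.0, 320.5104791061539], [0.0, 551.8031415174183, 241.83106404122398], [0.0, 0.0, 1.0]] [-0.05838903  0.          0.          0.          0.        ] [[-0.0068, -0.9999, 0.0138, 13.9499], [-0.9886, 0.0046, -0.1502, 551.2581], [0.1501, -0.0147, -0.9886, 875.3771], [0.0, 0.0, 0.0, 1.0]]
wrist [[361.8264455754574, 0.0, 312.05542050945354], [0.0, 361.8264455754574, 245.10403518194522], [0.0, 0.0, 1.0]] [-0.01595661  0.          0.          0.          0.        ] [[-0.001, -0.3165, 0.9486, -143.3421], [1.0, -0.0, 0.001, 0.2095], [-0.0003, 0.9486, 0.3165, -80.7895], [0.0, 0.0, 0.0, 1.0]]
```

View pics/scene0.png

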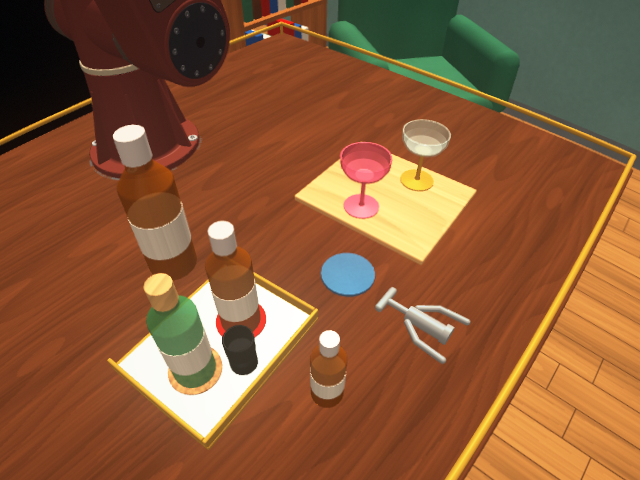

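View pics/top0.png

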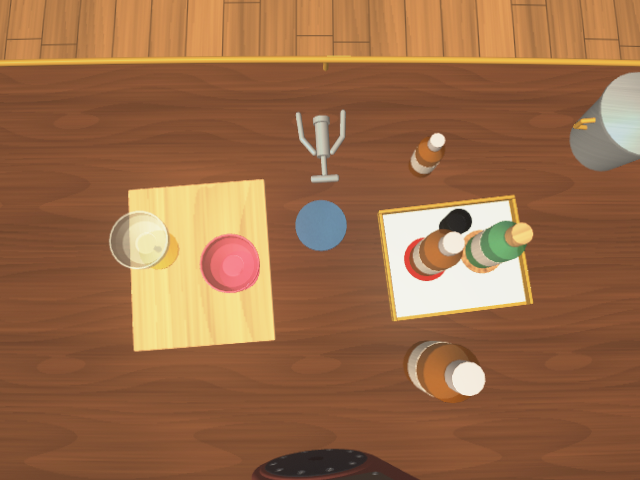

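View pics/wrist0.png

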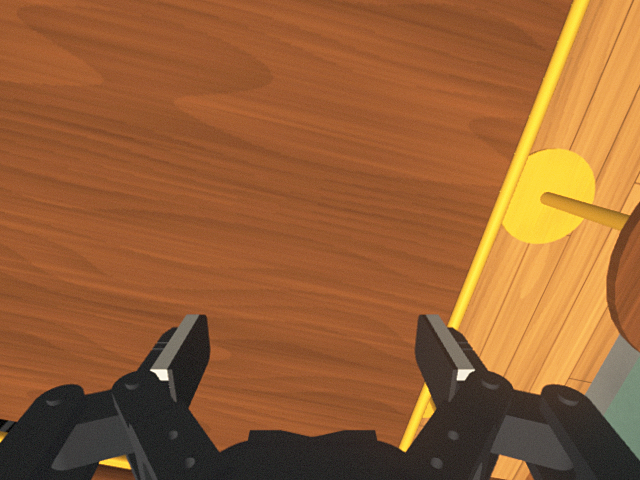

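```bash
cat > h.py <<'E'
from cell import r, imaging
import cv2, numpy as np
from scipy.spatial.transform import Rotation as R
def px2w(d,uv,z):
    uv=np.array(uv,float).reshape(-1,1,2)
    n=cv2.undistortPoints(uv,d["camera_matrix"],np.array(d["dist"])).reshape(-1,2)
    E=d["E"] if "E" in d else d["extrinsics"]; Rm=E[:3,:3]; c=-Rm.T@E[:3,3]
    out=[]
    z=np.broadcast_to(z,(len(n),))
    for (a,b),zz in zip(n,z):
        v=Rm.T@np.array([a,b,1]); out.append(c+v*(zz-c[2])/v[2])
    return np.round(np.array(out),1)
def w2px(d,p):
    E=d["E"] if "E" in d else d["extrinsics"]
    return np.round(cv2.projectPoints(np.array(p,float).reshape(-1,1,3),cv2.Rodrigues(E[:3,:3].copy())[0],E[:3,3],d["camera_matrix"],np.array(d["dist"]))[0].reshape(-1,2),1)
def cap(n):
    o=r.get_obs(); d=imaging.capture(n)
    if n=="wrist":
        T=np.eye(4); T[:3,:3]=R.from_rotvec(o["tcp_rot"]).as_matrix(); T[:3,3]=o["tcp_pos"]
        d["E"]=np.linalg.inv(T@d["mount"])
    return d
def crop(d,x0,y0,x1,y1,f,name):
    im=cv2.resize(d["pixels"][y0:y1,x0:x1,::-1],None,fx=f,fy=f,interpolation=cv2.INTER_CUBIC)
    st=20
    for x in range((x0//st+1)*st,x1,st): cv2.putText(im,str(x),((x-x0)*f,10),0,.35,(0,0,0),1); cv2.line(im,((x-x0)*f,12),((x-x0)*f,20),(0,0,0),1)
    for y in range((y0//st+1)*st,y1,st): cv2.putText(im,str(y),(0,(y-y0)*f),0,.35,(0,0,0),1); cv2.line(im,(22,(y-y0)*f),(30,(y-y0)*f),(0,0,0),1)
    cv2.imwrite("pics/"+name,im)
E
python3 - <<'E'
from h import *
d=cap("top")
crop(d,370,185,550,325,4,"tray1.png"); crop(d,100,170,360,360,3,"board1.png")
d=cap("scene")
crop(d,100,210,330,400,3,"trays1.png"); crop(d,290,110,490,260,4,"boards1.png")
E
```

```text
(no output)
```

View pics/tray1.png

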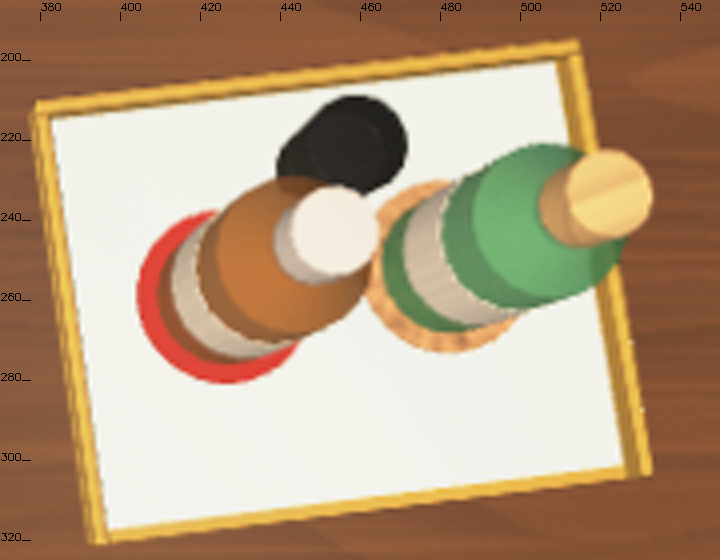

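View pics/board1.png

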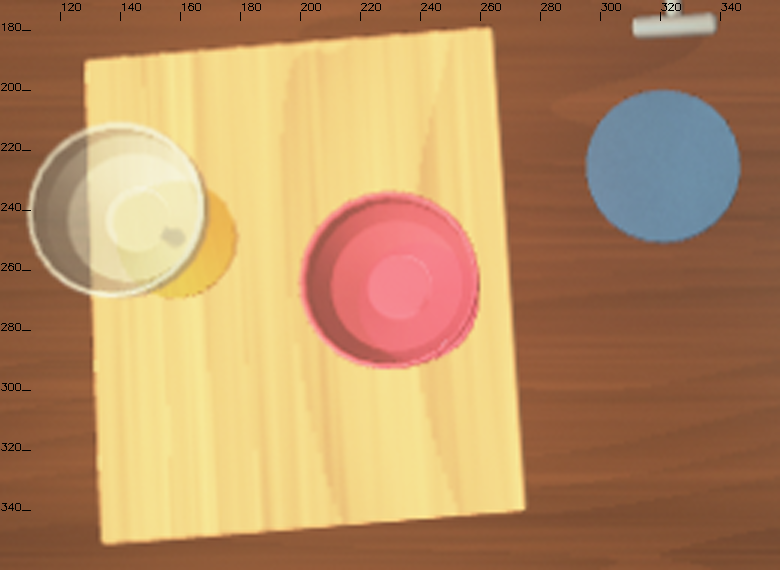

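View pics/trays1.png

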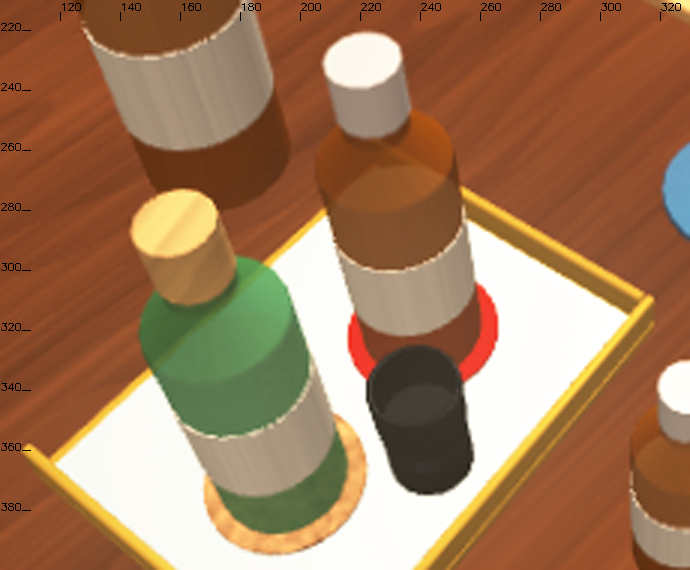

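View pics/boards1.png

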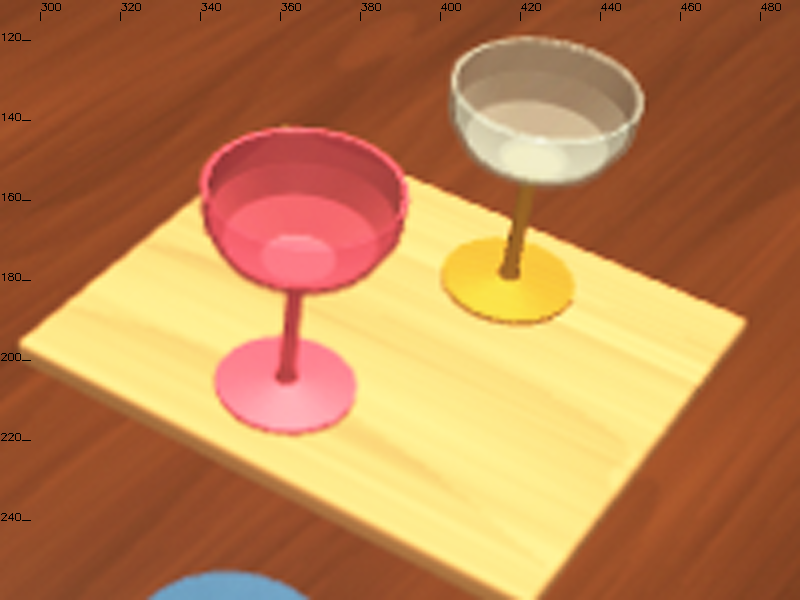

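```bash
cat >> h.py <<'E'
def tri(ds,uvs):
    A=[];b=[]
    for d,uv in zip(ds,uvs):
        n=cv2.undistortPoints(np.array(uv,float).reshape(1,1,2),d["camera_matrix"],np.array(d["dist"])).ravel()
        E=d["E"] if "E" in d else d["extrinsics"]; Rm=E[:3,:3]; c=-Rm.T@E[:3,3]; v=Rm.T@np.array([*n,1]); v/=np.linalg.norm(v)
        P=np.eye(3)-np.outer(v,v); A.append(P); b.append(P@c)
    A=np.vstack(A);b=np.hstack(b); x=np.linalg.lstsq(A,b,rcond=None)[0]
    return np.round(x,1), np.round(np.linalg.norm(A@x-b),1)
E
python3 - <<'E'
from h import *
t=cap("top"); s=cap("scene")
print("amber",tri([t,s],[(453.25,242.75),(220.7,230.7)]), px2w(t,(453.25,242.75),198),px2w(s,(220.7,230.7),198))
print("green",tri([t,s],[(522.5,233.25),(158,284.7)]), px2w(t,(522.5,233.25),198),px2w(s,(158,284.7),198))
print("jig",tri([t,s],[(459.2,221.8),(238,338.3)]), px2w(t,(459.2,221.8),70),px2w(s,(238,338.3),70))
print("mats",px2w(t,[(427.2,257.8),(482,251.7)],8))
f=lambda l:[(100+x/3,170+y/3) for x,y in l]
print("board",px2w(t,f([(84,60),(490,27),(525,510),(102,544)]),12))
print("boardS",px2w(s,[(295,196),(476,190)],12))
print("rose,clear",px2w(t,[(230,263.3),(139,240)],127))
g=lambda x,y:(290+x/4,110+y/4)
print("rose,clear S",px2w(s,[g(304,210),g(547,111)],127),"feet",px2w(s,[g(285,386),g(508,281)],14))
print("coaster",px2w(t,(321,225.2),6))
print("tray rim",px2w(t,[(370+35/4,185+108/4),(370+580/4,185+42/4),(370+652/4,185+470/4),(370+97/4,185+545/4)],25))
print("corkscrew",px2w(t,[(297,113),(343,111),(325,180),(311,178),(338,177),(320,117)],15))
print("small/big amber tops",px2w(t,[(437,140)],110),px2w(t,[(468,379)],260), "small base",px2w(t,(422,166),0))
E
```

```text
amber (array([ 525.6, -169.9,  199.2]), np.float64(0.7)) [[ 525.4 -170.6  198. ]] [[ 524.9 -168.9  198. ]]
green (array([ 538.4, -267.4,  200.2]), np.float64(1.2)) [[ 538.4 -269.1  198. ]] [[ 537.2 -266.2  198. ]]
jig (array([ 579.5, -213.7,   71.4]), np.float64(1.9)) [[ 579.  -215.2   70. ]] [[ 579.6 -212.3   70. ]]
mats [[ 527.7 -173.5    8. ]
 [ 537.8 -269.7    8. ]]
board [[648.9 345.8  12. ]
 [667.2 109.4  12. ]
 [390.1  87.6  12. ]
 [372.  323.6  12. ]]
boardS [[393.7  88.2  12. ]
 [649.6 345.   12. ]]
rose,clear [[506.5 147.6 127. ]
 [542.4 285.9 127. ]]
rose,clear S [[517.9 135.3 127. ]
 [554.2 271.2 127. ]] feet [[509.  147.9  14. ]
 [545.  287.3  14. ]]
coaster [[585.9   9.2   6. ]]
tray rim [[ 605.   -89.4   25. ]
 [ 633.6 -327.7   25. ]
 [ 448.5 -347.7   25. ]
 [ 419.7 -111.2   25. ]]
corkscrew [[787.3  50.6  15. ]
 [790.9 -31.3  15. ]
 [664.2   1.8  15. ]
 [667.9  26.2  15. ]
 [669.6 -20.9  15. ]
 [779.7   9.8  15. ]]
small/big amber tops [[ 704.1 -174.9  110. ]] [[ 346.8 -166.1  260. ]] small base [[ 693.7 -172.     0. ]]
```

```bash
cat >> h.py <<'E'
def st():
    o=r.get_obs(); return o, R.from_rotvec(o["tcp_rot"]).as_matrix()
def go(p,n=None):
    o,M=st(); dw=np.array(p)-o["tcp_pos"]; dt=M.T@dw/1000
    print("t",round(o["time_s"],2),"pos",np.round(o["tcp_pos"],1),"F",np.round(o["contact_force"],1),"w",round(o["grip_width"],1),"dist",np.round(np.linalg.norm(dw),1),"tool shift m",np.round(dt,4))
E
python3 - <<'E'
from h import *
o,M=st(); print(np.round(M,3)); go((538.2,-268,300))
# desired: x down, y along mat axis
for a in [(13,-97),(-13,97)]:
    y=np.array([*a,0])/np.hypot(*a); x=np.array([0,0,-1.]); D=np.c_[x,y,np.cross(x,y)]
    print(np.round(R.from_matrix(M.T@D).as_rotvec(),3))
E
```

```text
[[-0.     0.223 -0.975]
 [ 0.    -0.975 -0.223]
 [-1.    -0.    -0.   ]]
t 0.35 pos [ 117.  -511.7  231.2] F [-0.2  0.6  0.3] w 85.4 dist 491.4 tool shift m [-0.0688 -0.1437 -0.4649]
[ 0.092 -0.     0.   ]
[-3.05 -0.   -0.  ]
```

```bash
python3 -m pendant '-0.035 0 0 0.113 0 0 100; -0.035 0 0 0.112 0 0 100; 0 0 0 0 0 0 100' 30; python3 -c "
from h import *
go((525.3,-170,300)); print(np.round(st()[1],3))"
```

```text
time_s: 0.65
tcp_pos: [117.2, -513.7, 305.5]
tcp_rot: [2.221, -0.011, -2.219]
contact_force: [-0.9, -0.7, 0.8]
grip_width: 85.4
t 0.65 pos [ 117.2 -513.7  305.5] F [-0.9 -0.7  0.8] w 85.4 dist 533.6 tool shift m [ 0.0035 -0.3452 -0.4068]
[[ 0.001 -0.004 -1.   ]
 [-0.007 -1.     0.004]
 [-1.     0.007 -0.001]]
```

```bash
for i in 1; do python3 -m pendant '0 -0.03 -0.036 0 0 0 100; 0 -0.03 -0.036 0 0 0 100; 0 -0.03 -0.036 0 0 0 100; 0 -0.03 -0.036 0 0 0 100; 0 -0.03 -0.036 0 0 0 100'; done; python3 -m pendant '0 -0.03 -0.036 0 0 0 100; 0 -0.03 -0.036 0 0 0 100; 0 -0.03 -0.036 0 0 0 100; 0 -0.03 -0.036 0 0 0 100; 0 0 0 0 0 0 100'; python3 -c "
from h import *
go((525.3,-170,300)); d=cap('wrist'); cv2.imwrite('pics/w1.png',d['pixels'][:,:,::-1])"
```

```text
time_s: 1.15
tcp_pos: [298.1, -360.4, 301.0]
tcp_rot: [2.221, 0.0, -2.221]
contact_force: [0.6, -0.5, 0.1]
grip_width: 85.7
time_s: 1.65
tcp_pos: [444.2, -238.2, 300.7]
tcp_rot: [2.22, 0.008, -2.218]
contact_force: [-0.5, -0.7, 0.2]
grip_width: 85.6
t 1.65 pos [ 444.2 -238.2  300.7] F [-0.5 -0.7  0.2] w 85.6 dist 106.0 tool shift m [ 0.0009 -0.0677 -0.0815]
```

View pics/w1.png

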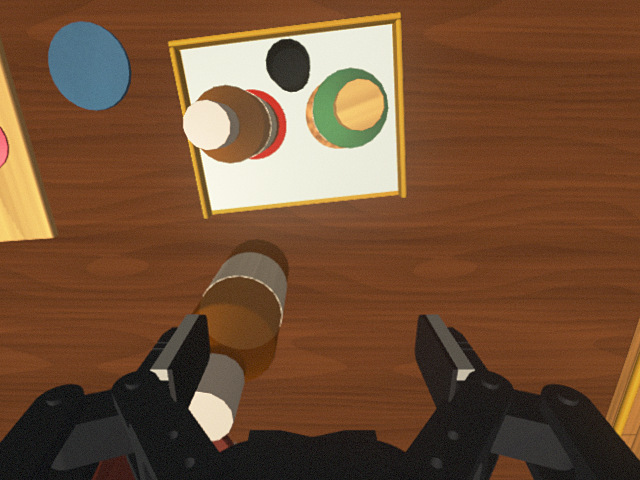

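```bash
python3 -c "
from h import *
d=cap('wrist')
print(px2w(d,[(211,125),(360,104)],199),px2w(d,(288,62),71))
t=cap('top')
print('big',tri([d,t],[(211,415),(468,379)]))
print(tri([d,t],[(211,125),(453.25,242.75)]),tri([d,t],[(360,104),(522.5,233.25)]))
crop(d,170,20,420,200,3,'w1c.png')
"
```

```text
[[ 522.9 -174.9  199. ]
 [ 536.  -270.3  199. ]] [[ 578.9 -217.3   71. ]]
big (array([ 343.8, -171.3,  253.2]), np.float64(5.5))
(array([ 524.6, -172.6,  192.2]), np.float64(2.5)) (array([ 537.3, -270. ,  196.9]), np.float64(1.9))
```

View pics/w1c.png

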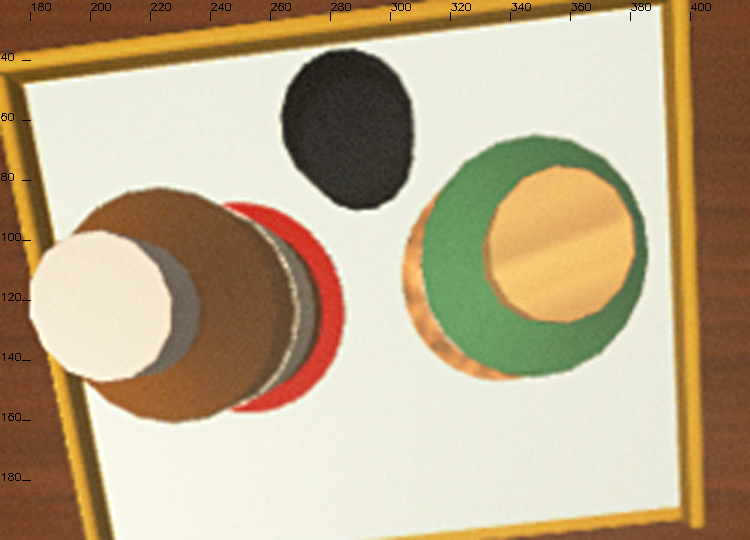

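```bash
python3 -c "
from h import *
d=cap('wrist'); t=cap('top'); s=cap('scene')
print(px2w(d,[(203.5,121.7),(356.7,101.3)],199),px2w(d,(285.5,57),71))
print(tri([d,t,s],[(203.5,121.7),(453.25,242.75),(220.7,230.7)]),tri([d,t,s],[(356.7,101.3),(522.5,233.25),(158,284.7)]))
print(tri([d,t,s],[(285.5,57),(459.2,221.8),(238,338.3)]))
go((525,-170,300))
"
```

```text
[[ 523.4 -172.5  199. ]
 [ 535.7 -270.5  199. ]] [[ 581.4 -217.6   71. ]]
(array([ 524.7, -170.6,  198. ]), np.float64(2.7)) (array([ 537.3, -268.5,  199.5]), np.float64(3.4))
(array([ 580.3, -215.1,   71.7]), np.float64(3.9))
t 1.95 pos [ 440.2 -242.7  301.2] F [-0.4 -0.1  0.3] w 85.6 dist 111.7 tool shift m [ 0.0012 -0.0729 -0.0846]
```

```bash
python3 -m pendant '0 -0.025 -0.029 0 0 0 100; 0 -0.025 -0.029 0 0 0 100; 0 -0.022 -0.0265 0 0 0 100; 0 0 0 0 0 0 100; 0 0 0 0 0 0 100'; python3 -c "
from h import *
go((524.7,-170.8,161)); d=cap('wrist'); cv2.imwrite('pics/w2.png',d['pixels'][:,:,::-1])
print(w2px(d,(524.7,-170.8,199)))"
```

```text
time_s: 2.45
tcp_pos: [525.3, -170.4, 301.1]
tcp_rot: [-2.221, 0.0, 2.222]
contact_force: [-1.0, 0.1, -0.5]
grip_width: 85.1
t 2.45 pos [ 525.3 -170.4  301.1] F [-1.   0.1 -0.5] w 85.1 dist 140.1 tool shift m [0.1401 0.0003 0.0005]
[[311.7 244.4]]
```

View pics/w2.png

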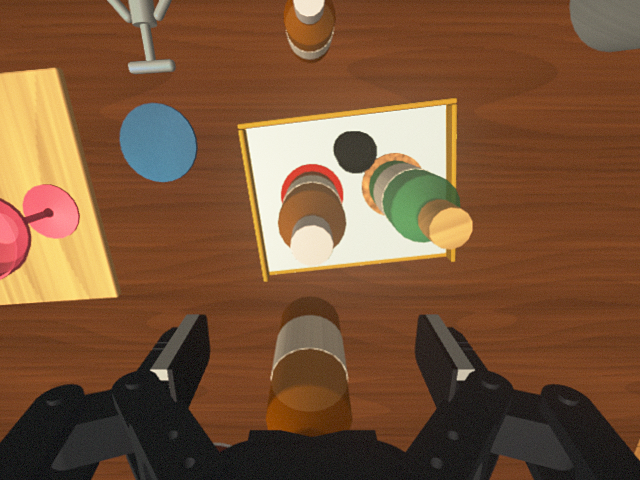

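```bash
python3 -m pendant '0.04 0 0 0 0 0 100; 0.04 0 0 0 0 0 100; 0.035 0 0 0 0 0 100; 0.025 0 0 0 0 0 100; 0 0 0 0 0 0 100'; python3 -m pendant '0 0 0 0 0 0 30; 0 0 0 0 0 0 30; 0 0 0 0 0 0 30; 0 0 0 0 0 0 30; 0 0 0 0 0 0 30' 40;python3 -m pendant '0 0 0 0 0 0 20; 0 0 0 0 0 0 20; 0 0 0 0 0 0 20; 0 0 0 0 0 0 20; 0 0 0 0 0 0 20' 40
```

```text
time_s: 3.0
tcp_pos: [522.5, -170.1, 158.5]
tcp_rot: [-2.213, 0.0, 2.225]
contact_force: [-0.3, -0.3, -0.1]
grip_width: 85.2
time_s: 3.5
tcp_pos: [526.3, -170.2, 162.6]
tcp_rot: [2.223, -0.001, -2.219]
contact_force: [0.0, 0.3, 5.8]
grip_width: 29.7
time_s: 4.0
tcp_pos: [526.3, -170.2, 162.6]
tcp_rot: [2.223, -0.001, -2.219]
contact_force: [-0.8, 1.1, 6.9]
grip_width: 30.1
```

```bash
python3 -m pendant '-0.005 0 0 0 0 0 0; -0.015 0 0 0 0 0 0; -0.025 0 0 0 0 0 0; -0.03 0 0 0 0 0 0; -0.03 0 0 0 0 0 0' 60;python3 -c "
from h import *
go((430,-170,267)); d=cap('scene'); cv2.imwrite('pics/s3.png',d['pixels'][:,:,::-1])"
```

```text
time_s: 4.5
tcp_pos: [525.1, -169.5, 267.2]
tcp_rot: [-2.22, -0.001, 2.222]
contact_force: [0.9, 0.2, -3.3]
grip_width: 29.7
t 4.5 pos [ 525.1 -169.5  267.2] F [ 0.9  0.2 -3.3] w 29.7 dist 95.1 tool shift m [0.0004 0.0005 0.0951]
```

View pics/s3.png

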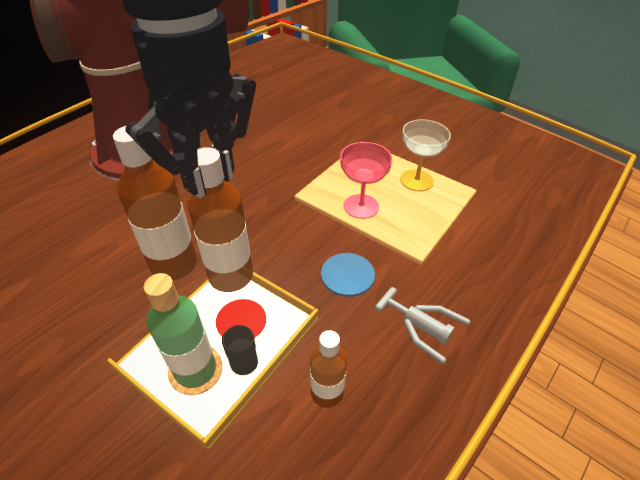

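```bash
python3 -m pendant '0 -0.02 0.008 0 0 0 0; 0 -0.03 0.012 0 0 0 0; 0 -0.03 0.012 0 0 0 0; 0 -0.03 0.012 0 0 0 0; 0 -0.03 0.012 0 0 0 0';python3 -m pendant '0 -0.03 0.015 0 0 0 0; 0 -0.03 0.012 0 0 0 0; 0 -0.03 0.012 0 0 0 0; 0 -0.03 0 0 0 0 0; 0 -0.03 0 0 0 0 0'; python3 -m pendant '0 -0.03 0 0 0 0 0; 0 -0.03 0 0 0 0 0; 0 -0.03 0 0 0 0 0; 0 -0.02 0 0 0 0 0; 0 -0.005 0 0 0 0 0'; python3 -m pendant '0 0 0 0 0 0 0;0 0 0 0 0 0 0'; python3 -c "
from h import *
go((430,235,170)); d=cap('scene'); cv2.imwrite('pics/s4.png',d['pixels'][:,:,::-1])"
```

```text
time_s: 5.05
tcp_pos: [468.7, -28.7, 266.2]
tcp_rot: [-2.221, 0.0, 2.222]
contact_force: [-0.1, 0.7, -3.9]
grip_width: 29.8
time_s: 5.55
tcp_pos: [430.3, 95.3, 266.7]
tcp_rot: [2.214, 0.065, -2.216]
contact_force: [0.3, -0.4, -4.3]
grip_width: 29.5
time_s: 6.05
tcp_pos: [428.8, 146.1, 271.7]
tcp_rot: [2.194, 0.208, -2.205]
contact_force: [0.1, 1.0, -3.8]
grip_width: 29.8
time_s: 6.25
tcp_pos: [428.8, 145.2, 271.6]
tcp_rot: [2.195, 0.205, -2.205]
contact_force: [-0.3, 0.7, -4.5]
grip_width: 29.8
t 6.25 pos [428.8 145.2 271.6] F [-0.3  0.7 -4.5] w 29.8 dist 135.6 tool shift m [ 0.1081 -0.0811 -0.0111]
```

View pics/s4.png

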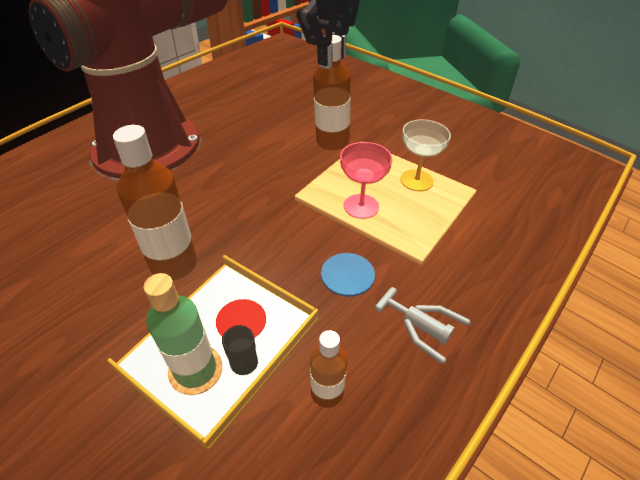

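```bash
python3 -c "
from h import *
o,M=st(); print(np.round(o['q'],3)); print(np.round(M,3))"
```

```text
[ 0.109  0.123 -0.263  1.185  0.077  3.141]
[[-0.009  0.109 -0.994]
 [ 0.076 -0.991 -0.109]
 [-0.997 -0.077  0.001]]
```

```bash
python3 -m pendant '-0.01 0.015 0.01 -0.1 0 0 0; -0.01 0.01 0.01 -0.1 0 0 0; 0 0 0 -0.1 0 0 0;0 0 0 -0.1 0 0 0'; python3 -c "
from h import *
o,M=st(); print(np.round(o['q'],3)); print(np.round(M,3)); go((430,235,300))
x=np.array([0,0,-1.]);y=np.array([1.,0,0]);D=np.c_[x,y,np.cross(x,y)]; print(np.round(R.from_matrix(M.T@D).as_rotvec(),3))
a=np.arctan2(M[1,1],M[0,1]);y=np.array([np.cos(a),np.sin(a),0]);D=np.c_[x,y,np.cross(x,y)]; print('level',np.round(R.from_matrix(M.T@D).as_rotvec(),3))"
```

```text
time_s: 6.7
tcp_pos: [413.0, 115.5, 289.9]
tcp_rot: [1.973, 0.591, -1.949]
contact_force: [-0.1, -0.2, -4.1]
grip_width: 29.4
[ 0.043  0.072 -0.273  1.231  0.077  2.671]
[[-0.008  0.491 -0.871]
 [ 0.076 -0.869 -0.49 ]
 [-0.997 -0.07  -0.03 ]]
t 6.7 pos [413.  115.5 289.9] F [-0.1 -0.2 -4.1] w 29.4 dist 121.2 tool shift m [-0.001  -0.0962 -0.0736]
[-1.057 -0.065  0.048]
level [-0.001 -0.03   0.071]
```

```bash
python3 -m pendant '0 0 0 0 -0.03 0.071 0; 0 0 0 -0.132 0 0 0; 0 0 0 -0.132 0 0 0;0 0 0 -0.132 0 0 0;0 0 0 -0.132 0 0 0';python3 -m pendant '0 0 0 -0.132 0 0 0; 0 0 0 -0.132 0 0 0; 0 0 0 -0.132 0 0 0;0 0 0 -0.132 0 0 0;0 0 0 0 0 0 0'; python3 -c "
from h import *
o,M=st(); print(np.round(o['q'],3)); print(np.round(M,3)); go((430,235,267))
d=cap('scene'); cv2.imwrite('pics/s5.png',d['pixels'][:,:,::-1])
"
```

```text
time_s: 7.2
tcp_pos: [412.9, 115.9, 289.6]
tcp_rot: [1.586, 0.912, -1.587]
contact_force: [-0.2, 0.2, -3.7]
grip_width: 29.5
time_s: 7.7
tcp_pos: [412.9, 115.9, 289.6]
tcp_rot: [1.211, 1.208, -1.212]
contact_force: [0.2, 0.2, -4.2]
grip_width: 29.7
[ 0.103  0.078 -0.265  1.229 -0.     1.677]
[[-0.001  1.    -0.003]
 [-0.    -0.003 -1.   ]
 [-1.    -0.001  0.   ]]
t 7.7 pos [412.9 115.9 289.6] F [ 0.2  0.2 -4.2] w 29.7 dist 122.4 tool shift m [ 0.0226  0.0167 -0.1192]
```

View pics/s5.png

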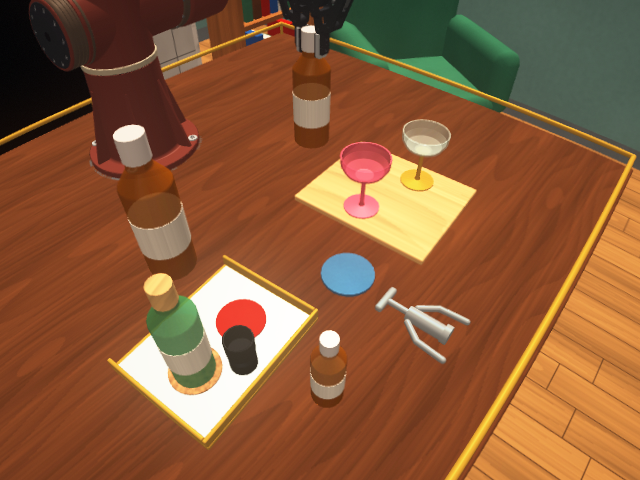

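```bash
python3 -m pendant '0 0 -0.03 0 0 0 0; 0 0 -0.03 0 0 0 0; 0 0 -0.03 0 0 0 0;0 0.01 -0.02 0 0 0 0;0 0.007 -0.009 0 0 0 0';python3 -m pendant '0.03 0 0 0 0 0 0;0.03 0 0 0 0 0 0;0.025 0 0 0 0 0 0;0.015 0 0 0 0 0 0;0.008 0 0 0 0 0 0';python3 -m pendant '0.004 0 0 0 0 0 0;0 0 0 0 0 0 0'; python3 -c "
from h import *
go((430,235,166.6))
d=cap('scene'); cv2.imwrite('pics/s6.png',d['pixels'][:,:,::-1])
"
```

```text
time_s: 8.25
tcp_pos: [430.8, 236.6, 289.5]
tcp_rot: [1.214, 1.207, -1.214]
contact_force: [-0.0, -0.8, -4.3]
grip_width: 29.8
time_s: 8.75
tcp_pos: [429.9, 234.2, 180.2]
tcp_rot: [1.213, 1.207, -1.217]
contact_force: [-1.0, -0.5, -3.5]
grip_width: 30.0
time_s: 8.95
tcp_pos: [430.7, 234.8, 177.7]
tcp_rot: [1.213, 1.207, -1.214]
contact_force: [-0.7, 0.7, -3.1]
grip_width: 29.8
t 8.95 pos [430.7 234.8 177.7] F [-0.7  0.7 -3.1] w 29.8 dist 11.1 tool shift m [ 0.0111 -0.0006 -0.0002]
```

View pics/s6.png

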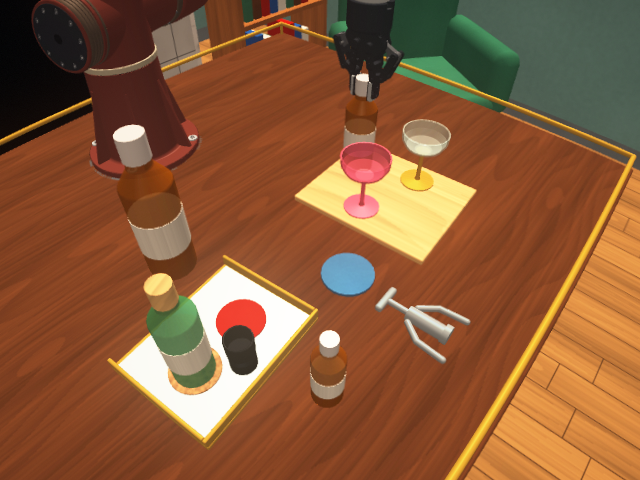

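```bash
python3 -m pendant '0.003 0 0 0 0 0 0;0.002 0 0 0 0 0 0;0.002 0 0 0 0 0 0;0 0 0 0 0 0 0';python3 -m pendant '0.001 0 0 0 0 0 0;0.001 0 0 0 0 0 0;0 0 0 0 0 0 0'; python3 -m pendant '0.001 0 0 0 0 0 0;0 0 0 0 0 0 0'; python3 -m pendant '0.001 0 0 0 0 0 0;0 0 0 0 0 0 0'
```

```text
time_s: 9.4
tcp_pos: [430.3, 235.0, 170.4]
tcp_rot: [1.212, 1.208, -1.213]
contact_force: [0.2, 0.4, -4.9]
grip_width: 29.2
time_s: 9.7
tcp_pos: [430.3, 235.0, 168.5]
tcp_rot: [1.212, 1.207, -1.213]
contact_force: [0.2, -0.4, -3.7]
grip_width: 29.5
time_s: 9.9
tcp_pos: [430.3, 235.0, 167.5]
tcp_rot: [1.212, 1.207, -1.213]
contact_force: [-0.1, -0.5, -4.1]
grip_width: 29.8
time_s: 10.1
tcp_pos: [430.3, 235.0, 166.4]
tcp_rot: [1.212, 1.208, -1.213]
contact_force: [-0.2, 0.5, -4.4]
grip_width: 30.0
```

```bash
python3 -m pendant '0.001 0 0 0 0 0 0;0 0 0 0 0 0 0'; python3 -m pendant '0.001 0 0 0 0 0 0;0 0 0 0 0 0 0'; python3 -m pendant '0.001 0 0 0 0 0 0;0 0 0 0 0 0 0'
```

```text
time_s: 10.3
tcp_pos: [430.3, 235.0, 165.5]
tcp_rot: [1.212, 1.208, -1.213]
contact_force: [-0.5, 0.1, -4.3]
grip_width: 29.8
time_s: 10.5
tcp_pos: [430.3, 235.0, 164.4]
tcp_rot: [1.212, 1.207, -1.213]
contact_force: [-0.6, -0.2, -4.3]
grip_width: 29.7
time_s: 10.7
tcp_pos: [430.5, 235.1, 163.7]
tcp_rot: [1.213, 1.207, -1.213]
contact_force: [-0.1, -1.1, -1.9]
grip_width: 29.7
```

```bash
python3 -m pendant '0.001 0 0 0 0 0 0;0 0 0 0 0 0 0'; python3 -m pendant '0 0 0 0 0 0 35;0 0 0 0 0 0 45;0 0 0 0 0 0 60;0 0 0 0 0 0 60'; python3 -m pendant '-0.01 0 0 0 0 0 80;-0.03 0 0 0 0 0 80;-0.04 0 0 0 0 0 100;-0.04 0 0 0 0 0 100'; python3 -c "
from h import *
go((430,-50,300))
d=cap('scene'); cv2.imwrite('pics/s7.png',d['pixels'][:,:,::-1])
"
```

```text
time_s: 10.9
tcp_pos: [430.9, 235.3, 163.7]
tcp_rot: [1.213, 1.207, -1.212]
contact_force: [-2.4, -0.2, 10.9]
grip_width: 29.8
time_s: 11.3
tcp_pos: [430.5, 235.1, 162.6]
tcp_rot: [1.212, 1.207, -1.213]
contact_force: [-0.1, 0.3, 0.2]
grip_width: 51.2
time_s: 11.7
tcp_pos: [430.1, 234.9, 284.5]
tcp_rot: [1.212, 1.208, -1.213]
contact_force: [1.0, 0.4, 0.0]
grip_width: 85.3
t 11.7 pos [430.1 234.9 284.5] F [1.  0.4 0. ] w 85.3 dist 285.3 tool shift m [-0.0155  0.0012  0.2849]
```

View pics/s7.png

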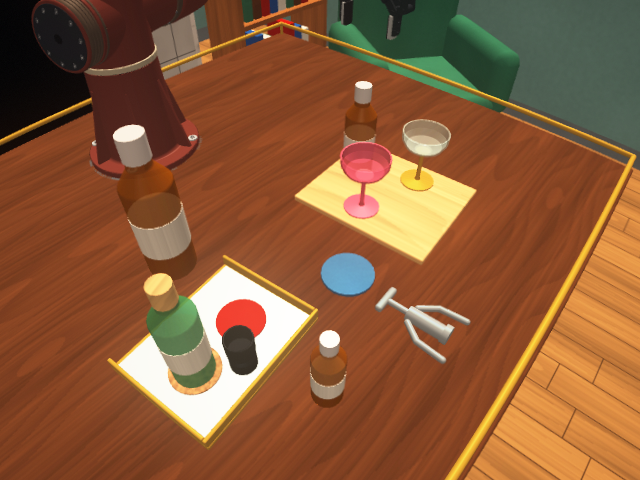

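```bash
python3 -m pendant '-0.015 0.008 0.035 0 0 0 100;0 0.01 0.045 0 0 0 100;0 0.01 0.045 0 0 0 100;0 0.01 0.045 0 0 0 100;0 0.01 0.045 0 0 0 100';python3 -m pendant '0 0.01 0.045 0 0 0 100;0 0.01 0.045 0 0 0 100;0 0.01 0.045 0 0 0 100;0 0.01 0.045 0 0 0 100;0 0.01 0.045 0 0 0 100';python3 -m pendant '0 0.009 0.045 0 0 0 100;0 0 0.01 0 0 0 100;0 0 0 0 0 0 100'; python3 -c "
from h import *
go((537.2,-268.8,161))
d=cap('wrist'); cv2.imwrite('pics/w8.png',d['pixels'][:,:,::-1]);print(w2px(d,(537.2,-268.8,199)))
"
```

```text
time_s: 12.25
tcp_pos: [477.7, 18.1, 298.4]
tcp_rot: [1.212, 1.207, -1.212]
contact_force: [0.1, 0.1, 0.2]
grip_width: 85.4
time_s: 12.75
tcp_pos: [526.6, -207.4, 298.3]
tcp_rot: [1.213, 1.207, -1.213]
contact_force: [1.3, 0.1, 0.5]
grip_width: 85.4
time_s: 13.05
tcp_pos: [534.9, -262.0, 297.3]
tcp_rot: [1.214, 1.207, -1.215]
contact_force: [-0.5, 0.4, 0.2]
grip_width: 85.4
t 13.05 pos [ 534.9 -262.   297.3] F [-0.5  0.4  0.2] w 85.4 dist 136.5 tool shift m [0.1363 0.0025 0.0068]
[[316.1 254.4]]
```

View pics/w8.png

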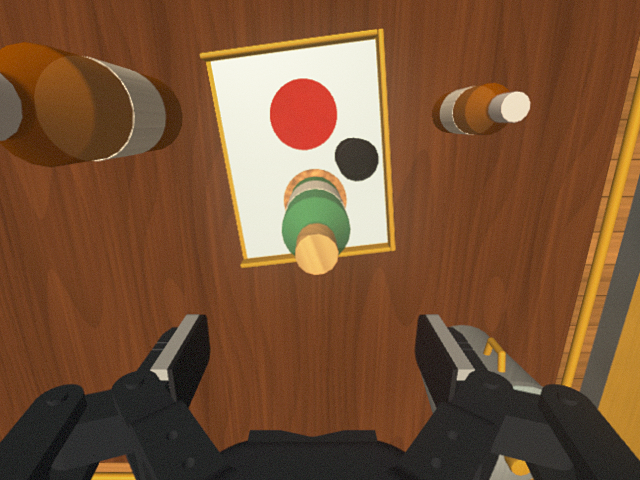

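```bash
python3 -c "
from h import *
d=cap('wrist'); crop(d,250,60,410,280,3,'w8c.png'); print(px2w(d,(303.5,114),9),px2w(d,(357,159),71))"; python3 -m pendant '0.04 0.001 0.005 0 0 0 100;0.04 0.001 0.001 0 0 0 100;0.035 0 0 0 0 0 100;0.022 0 0 0 0 0 100;0 0 0 0 0 0 100'; python3 -c "
from h import *
go((537.2,-268.8,161))"
```

```text
[[ 525.1 -168.3    9. ]] [[ 579.5 -212.6   71. ]]
time_s: 13.65
tcp_pos: [535.4, -263.5, 158.2]
tcp_rot: [1.211, 1.214, -1.213]
contact_force: [-0.6, -0.4, 0.0]
grip_width: 85.3
t 13.65 pos [ 535.4 -263.5  158.2] F [-0.6 -0.4  0. ] w 85.3 dist 6.3 tool shift m [-0.0029  0.0018  0.0053]
```

View pics/w8c.png

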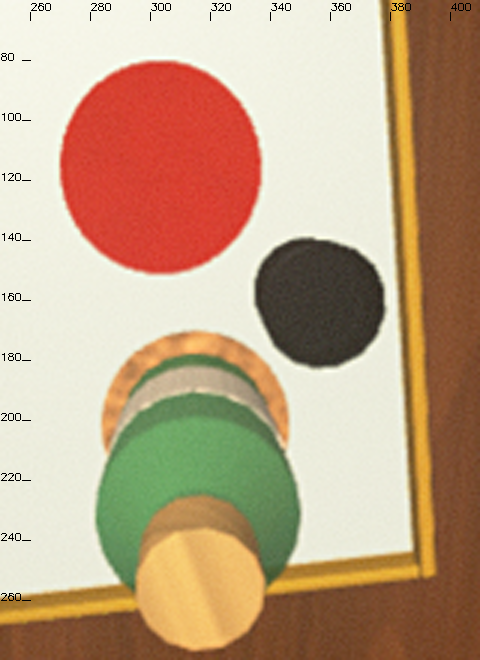

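```bash
python3 -m pendant '0 0 0 0 0 0 100;0 0 0 0 0 0 100'; python3 -c "
from h import *
go((537.2,-268.8,161))
d=cap('scene'); crop(d,100,200,300,360,4,'s9.png')"
```

```text
time_s: 13.85
tcp_pos: [538.2, -266.3, 162.6]
tcp_rot: [1.212, 1.205, -1.211]
contact_force: [0.2, -0.2, 0.8]
grip_width: 85.4
t 13.85 pos [ 538.2 -266.3  162.6] F [ 0.2 -0.2  0.8] w 85.4 dist 3.1 tool shift m [ 0.0016 -0.001   0.0025]
```

View pics/s9.png

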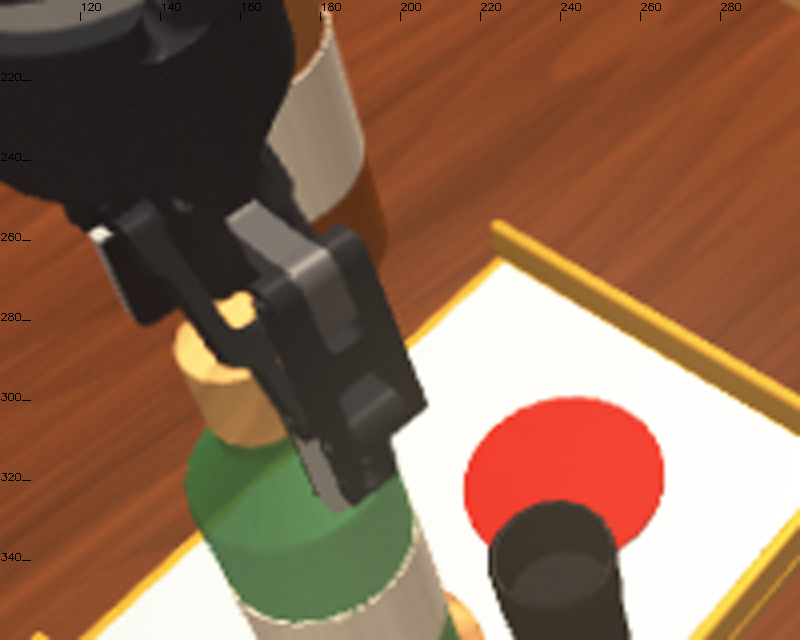

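```bash
python3 -m pendant '0.001 -0.001 0.0025 0 0 0 60;0 0 0 0 0 0 50;0 0 0 0 0 0 45;0 0 0 0 0 0 40' 40; python3 -m pendant '0 0 0 0 0 0 30;0 0 0 0 0 0 30;0 0 0 0 0 0 20;0 0 0 0 0 0 0;0 0 0 0 0 0 0' 40;python3 -m pendant '-0.005 0 0 0 0 0 0; -0.015 0 0 0 0 0 0; -0.025 0 0 0 0 0 0; -0.03 0 0 0 0 0 0; -0.03 0 0 0 0 0 0' 60;python3 -m pendant '-0.02 0 0 0 0 0 0; 0 0 0 0 0 0 0';python3 -c "
from h import *
go((612,195,275))
d=cap('scene'); cv2.imwrite('pics/s10.png',d['pixels'][:,:,::-1])"
```

```text
time_s: 14.3
tcp_pos: [536.2, -269.1, 159.7]
tcp_rot: [1.212, 1.207, -1.213]
contact_force: [0.4, 0.2, 0.7]
grip_width: 34.1
time_s: 14.8
tcp_pos: [536.5, -269.0, 159.8]
tcp_rot: [1.212, 1.207, -1.213]
contact_force: [2.5, -0.4, 2.9]
grip_width: 30.5
time_s: 15.3
tcp_pos: [535.0, -268.4, 264.7]
tcp_rot: [1.212, 1.211, -1.215]
contact_force: [1.1, -0.9, -3.3]
grip_width: 29.5
time_s: 15.5
tcp_pos: [536.6, -269.4, 286.7]
tcp_rot: [1.212, 1.204, -1.212]
contact_force: [0.4, -0.8, -3.7]
grip_width: 29.9
t 15.5 pos [ 536.6 -269.4  286.7] F [ 0.4 -0.8 -3.7] w 29.9 dist 470.6 tool shift m [ 0.0109  0.0732 -0.4648]
```

View pics/s10.png

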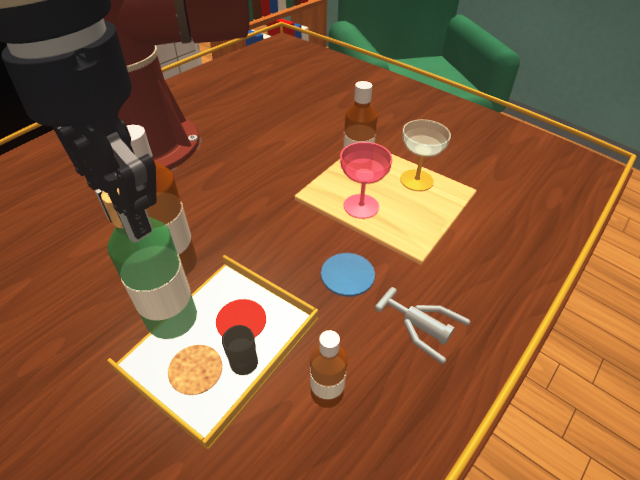

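```bash
python3 -m pendant '0 0.004 -0.015 0 0 0 0;0 0.007 -0.025 0 0 0 0;0 0.008 -0.03 0 0 0 0;0 0.008 -0.032 0 0 0 0;0 0.008 -0.032 0 0 0 0';python3 -m pendant '0 0.008 -0.032 0 0 0 0;0 0.008 -0.032 0 0 0 0;0 0.008 -0.032 0 0 0 0;0 0.008 -0.032 0 0 0 0;0 0.006 -0.032 0 0 0 0'; python3 -m pendant '0 0 -0.032 0 0 0 0;0 0 -0.032 0 0 0 0;0 0 -0.032 0 0 0 0;0 0 -0.03 0 0 0 0;0 0 -0.022 0 0 0 0';python3 -m pendant '0 0 -0.015 0 0 0 0;0 0 -0.007 0 0 0 0;0 0 0 0 0 0 0;0 0 0 0 0 0 0';python3 -c "
from h import *
go((612,195,163)); print(np.round(st()[1],3))
d=cap('scene'); cv2.imwrite('pics/s11.png',d['pixels'][:,:,::-1])"
```

```text
time_s: 16.05
tcp_pos: [570.9, -132.9, 282.4]
tcp_rot: [1.212, 1.211, -1.215]
contact_force: [-0.5, 0.0, -3.0]
grip_width: 29.5
time_s: 16.55
tcp_pos: [609.6, 26.9, 282.3]
tcp_rot: [1.211, 1.21, -1.215]
contact_force: [1.0, -0.4, -3.4]
grip_width: 29.8
time_s: 17.05
tcp_pos: [609.6, 175.2, 282.2]
tcp_rot: [1.209, 1.211, -1.215]
contact_force: [0.5, -0.6, -3.8]
grip_width: 29.9
time_s: 17.45
tcp_pos: [611.2, 193.9, 284.1]
tcp_rot: [1.212, 1.207, -1.214]
contact_force: [-0.7, 0.9, -4.8]
grip_width: 29.9
t 17.45 pos [611.2 193.9 284.1] F [-0.7  0.9 -4.8] w 29.9 dist 121.1 tool shift m [ 0.1211  0.0009 -0.0011]
[[-0.001  1.    -0.005]
 [-0.001 -0.005 -1.   ]
 [-1.    -0.001  0.001]]
```

View pics/s11.png

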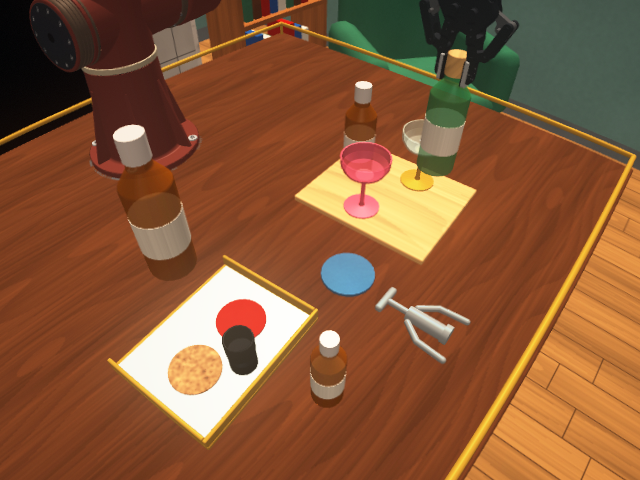

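```bash
python3 -m pendant '0.03 0 0 0 0 0 0;0.03 0 0 0 0 0 0;0.025 0 0 0 0 0 0;0.015 0 0 0 0 0 0;0.008 0 0 0 0 0 0';python3 -m pendant '0.004 0 0 0 0 0 0;0.002 0 0 0 0 0 0;0 0 0 0 0 0 0;0 0 0 0 0 0 0';python3 -c "
from h import *
go((612,195,163))
d=cap('scene'); crop(d,290,60,490,210,4,'s12.png')"
```

```text
time_s: 18.0
tcp_pos: [610.6, 193.5, 175.0]
tcp_rot: [1.212, 1.208, -1.216]
contact_force: [0.3, 1.3, -3.7]
grip_width: 29.4
time_s: 18.4
tcp_pos: [611.7, 194.7, 171.3]
tcp_rot: [1.213, 1.207, -1.212]
contact_force: [0.4, 0.4, -4.0]
grip_width: 29.9
t 18.4 pos [611.7 194.7 171.3] F [ 0.4  0.4 -4. ] w 29.9 dist 8.3 tool shift m [ 0.0083  0.0003 -0.0003]
```

View pics/s12.png

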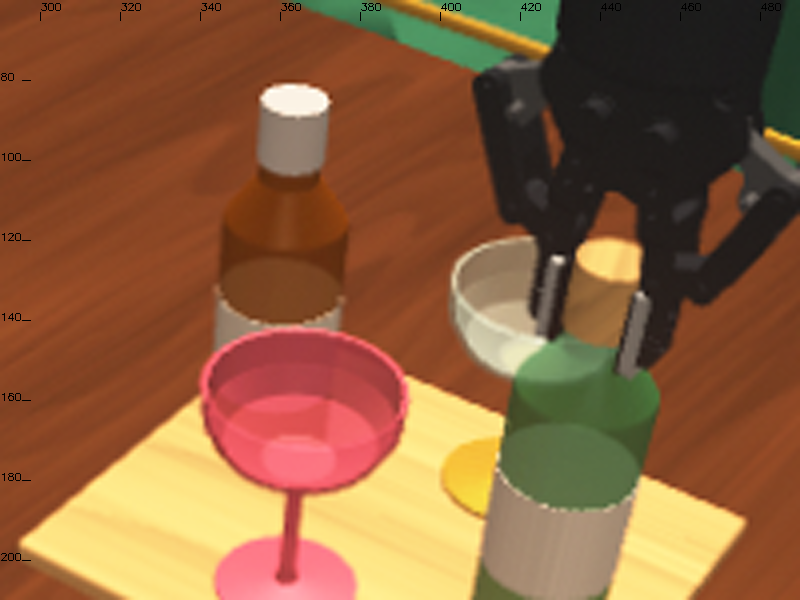

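```bash
python3 -m pendant '0.002 0 0 0 0 0 0;0.002 0 0 0 0 0 0;0 0 0 0 0 0 0';python3 -m pendant '0.001 0 0 0 0 0 0;0.001 0 0 0 0 0 0;0 0 0 0 0 0 0';python3 -m pendant '0.001 0 0 0 0 0 0;0.0 0 0 0 0 0 0'; python3 -m pendant '0.001 0 0 0 0 0 0;0.0 0 0 0 0 0 0'
```

```text
time_s: 18.75
tcp_pos: [611.0, 194.7, 166.1]
tcp_rot: [1.212, 1.208, -1.213]
contact_force: [-0.7, -0.3, -4.3]
grip_width: 29.8
time_s: 19.05
tcp_pos: [611.1, 194.7, 164.3]
tcp_rot: [1.212, 1.208, -1.213]
contact_force: [-0.3, -0.4, -4.3]
grip_width: 30.1
time_s: 19.25
tcp_pos: [611.1, 194.7, 163.3]
tcp_rot: [1.212, 1.208, -1.213]
contact_force: [-0.1, 0.8, -3.0]
grip_width: 29.5
time_s: 19.45
tcp_pos: [611.2, 194.7, 162.3]
tcp_rot: [1.212, 1.208, -1.213]
contact_force: [0.3, -0.6, -3.6]
grip_width: 29.5
```

```bash
python3 -m pendant '0.001 0 0 0 0 0 0;0.0 0 0 0 0 0 0'; python3 -m pendant '0.0005 0 0 0 0 0 0;0.0 0 0 0 0 0 0'
```

```text
time_s: 19.65
tcp_pos: [611.1, 194.7, 161.3]
tcp_rot: [1.212, 1.208, -1.213]
contact_force: [0.2, 0.1, -4.5]
grip_width: 29.8
time_s: 19.85
tcp_pos: [611.2, 194.7, 161.0]
tcp_rot: [1.212, 1.207, -1.213]
contact_force: [-0.2, 0.5, -3.5]
grip_width: 29.5
```

```bash
python3 -m pendant '0.0007 0 0 0 0 0 0;0.0 0 0 0 0 0 0'; python3 -m pendant '0.0007 0 0 0 0 0 0;0.0 0 0 0 0 0 0'
```

```text
time_s: 20.05
tcp_pos: [611.5, 194.8, 160.8]
tcp_rot: [1.213, 1.207, -1.212]
contact_force: [-0.9, -0.3, 1.8]
grip_width: 29.9
time_s: 20.25
tcp_pos: [611.8, 194.8, 160.8]
tcp_rot: [1.213, 1.206, -1.212]
contact_force: [-0.7, -0.6, 7.0]
grip_width: 29.8
```

```bash
python3 -m pendant '0 0 0 0 0 0 35;0 0 0 0 0 0 45;0 0 0 0 0 0 60;0 0 0 0 0 0 60'; python3 -m pendant '-0.01 0 0 0 0 0 80;-0.03 0 0 0 0 0 80;-0.04 0 0 0 0 0 100;-0.04 0 0 0 0 0 100;0 0 0 -0.143 0 0 100'; python3 -m pendant '0 0 0 -0.143 0 0 100;0 0 0 -0.143 0 0 100;0 0 0 -0.143 0 0 100;0 0 0 -0.143 0 0 100;0 0 0 -0.143 0 0 100';python3 -m pendant '0 0 0 -0.143 0 0 100;0 0 0 -0.143 0 0 100;0 0 0 -0.143 0 0 100;0 0 0 -0.143 0 0 100;0 0 0 -0.143 0 0 100'; python3 -m pendant '0 0 0 0 0 0 100'; python3 -c "
from h import *
go((580,-214,250)); o,M=st(); print(np.round(M,3),o['q'])
d=cap('scene'); crop(d,290,60,490,260,3,'s13.png')
d=cap('top'); cv2.imwrite('pics/t13.png',d['pixels'][:,:,::-1]);"
```

```text
time_s: 20.65
tcp_pos: [611.2, 194.7, 159.4]
tcp_rot: [1.212, 1.207, -1.213]
contact_force: [-0.6, 0.0, -0.3]
grip_width: 50.9
time_s: 21.15
tcp_pos: [613.6, 195.3, 286.4]
tcp_rot: [1.111, 1.266, -1.099]
contact_force: [0.5, 0.1, -0.6]
grip_width: 85.2
time_s: 21.65
tcp_pos: [611.3, 194.8, 280.3]
tcp_rot: [0.557, 1.498, -0.557]
contact_force: [-0.5, -0.3, -0.9]
grip_width: 85.7
time_s: 22.15
tcp_pos: [611.3, 194.7, 280.3]
tcp_rot: [-0.003, 1.571, 0.003]
contact_force: [0.3, 0.2, 0.7]
grip_width: 85.4
time_s: 22.25
tcp_pos: [611.4, 194.8, 280.2]
tcp_rot: [0.0, 1.571, -0.0]
contact_force: [0.2, -0.5, 0.5]
grip_width: 85.5
t 22.25 pos [611.4 194.8 280.2] F [ 0.2 -0.5  0.5] w 85.5 dist 411.1 tool shift m [ 0.0302 -0.4088 -0.0313]
[[-0.  0.  1.]
 [ 0.  1. -0.]
 [-1.  0. -0.]] [1.94515370e-01 5.07923697e-01 3.03380891e-01 1.36632077e+00
 5.46058260e-05 1.94721291e-01]
```

View pics/s13.png

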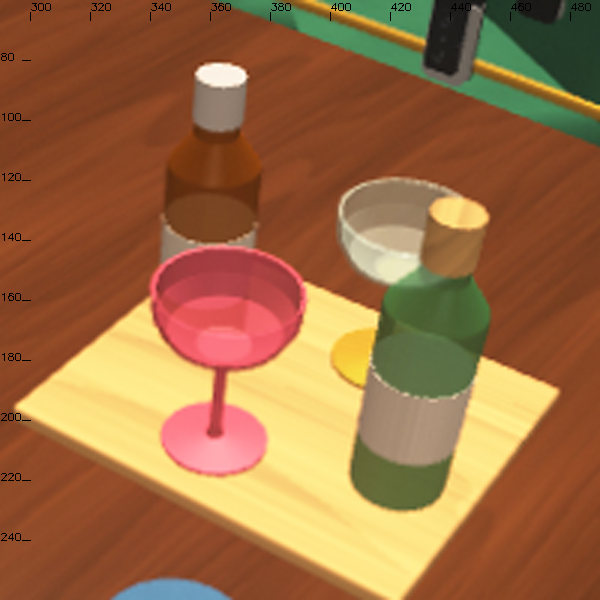

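View pics/t13.png

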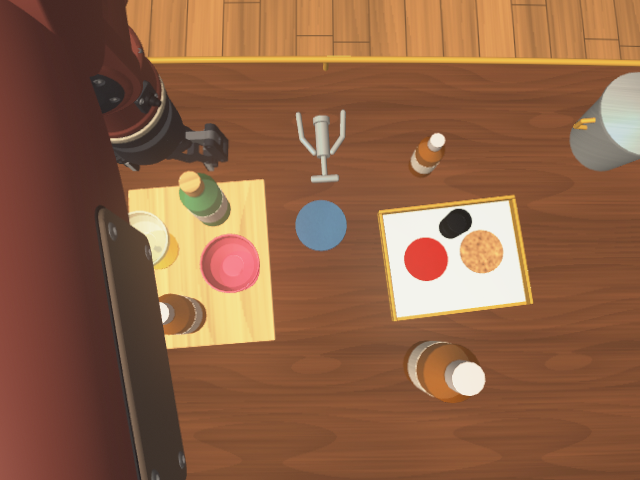

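```bash
python3 -c "
from h import *
d=cap('top');h=cv2.cvtColor(d['pixels'],cv2.COLOR_RGB2HSV)
def cen(m,x0,y0,x1,y1):
    k=np.zeros_like(m);k[y0:y1,x0:x1]=m[y0:y1,x0:x1];k=cv2.morphologyEx(k,cv2.MORPH_OPEN,np.ones((3,3),np.uint8))
    c=max(cv2.findContours(k,0,1)[0],key=cv2.contourArea); e=cv2.fitEllipse(c); return e
for n,m,b,z in [('red',cv2.inRange(h,(0,150,100),(6,255,255)),(395,230,460,290),10.5),('cork',cv2.inRange(h,(6,60,100),(25,255,255)),(455,225,510,278),10.5),('coaster',cv2.inRange(h,(95,60,60),(125,255,255)),(280,190,360,260),6)]:
    e=cen(m,*b); print(n,e, px2w(d,e[0],z))
"
python3 -m pendant '0 -0.035 0 0 0 0 100;0 -0.045 -0.004 0 0 0 100;0 -0.045 -0.004 0 0 0 100;0 -0.045 -0.004 0 0 0 100;0 -0.045 -0.004 0 0 0 100'; python3 -m pendant '0 -0.045 -0.004 0 0 0 100;0 -0.045 -0.004 0 0 0 100;0 -0.045 -0.004 0 0 0 100;0 -0.04 -0.003 0 0 0 100;0.02 -0.02 0 0 0 0 100';python3 -m pendant '0.02 0 0 0 0 0 100;0.02 0 0 0 0 0 100;0.02 0 0 0 0 0 100; 0 0 0 0 0 0 100; 0 0 0 0 0 0 100'
python3 -c "
from h import *
go((580,-214,37)); 
d=cap('wrist'); cv2.imwrite('pics/w14.png',d['pixels'][:,:,::-1]);print(w2px(d,[(580,-214,73),(580,-214,8)]))"
```

```text
red ((425.5050048828125, 258.9206237792969), (41.46345520019531, 42.0825309753418), 136.37158203125) [[ 525.5 -170.    10.5]]
cork ((481.0867004394531, 251.24887084960938), (41.55636215209961, 43.33408737182617), 133.85699462890625) [[ 538.3 -267.4   10.5]]
coaster ((320.5782165527344, 225.02252197265625), (48.58883285522461, 49.827598571777344), 85.22756958007812) [[586.2   9.9   6. ]]
time_s: 22.9
tcp_pos: [594.4, -21.9, 279.9]
tcp_rot: [0.004, 1.571, -0.004]
contact_force: [1.4, -0.4, -0.6]
grip_width: 85.5
time_s: 23.4
tcp_pos: [579.9, -219.2, 261.8]
tcp_rot: [0.004, 1.567, -0.009]
contact_force: [0.1, 0.8, 0.1]
grip_width: 85.6
time_s: 23.9
tcp_pos: [579.3, -215.2, 200.1]
tcp_rot: [0.003, 1.572, -0.003]
contact_force: [-0.3, 0.1, 0.5]
grip_width: 85.5
t 23.9 pos [ 579.3 -215.2  200.1] F [-0.3  0.1  0.5] w 85.5 dist 163.1 tool shift m [0.1631 0.0012 0.0008]
[[314.3 235.9]
 [314.  216. ]]
```

View pics/w14.png

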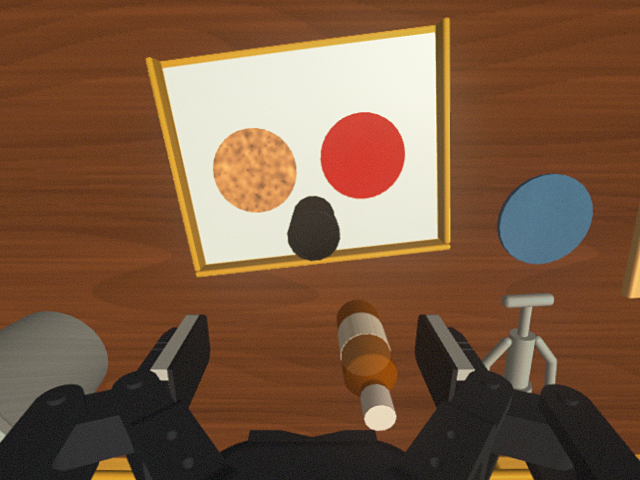

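```bash
python3 -c "
from h import *
d=cap('wrist'); print(px2w(d,[(255,170),(363,155.5),(545.5,219)],[10.5,10.5,6]))"
python3 -m pendant '0.04 0 0 0 0 0 100;0.04 0 0 0 0 0 100;0.03 0 0 0 0 0 100; 0.01 0.001 0.001 0 0 0 100; 0 0 0 0 0 0 100'; python3 -m pendant '0.01 0 0 0 0 0 100;0.01 0 0 0 0 0 100;0.01 0 0 0 0 0 100; 0.01 0 0 0 0 0 100; 0 0 0 0 0 0 100';python3 -c "
from h import *
go((580,-214,37)); 
d=cap('scene'); crop(d,140,240,340,400,4,'s15.png')"
```

```text
[[ 537.1 -267.9   10.5]
 [ 524.5 -170.2   10.5]
 [ 584.8    9.7    6. ]]
time_s: 24.5
tcp_pos: [580.1, -213.9, 79.4]
tcp_rot: [0.002, 1.572, -0.002]
contact_force: [-0.5, -0.2, 0.7]
grip_width: 85.2
time_s: 25.0
tcp_pos: [579.2, -213.7, 38.0]
tcp_rot: [0.003, 1.574, -0.001]
contact_force: [0.7, 0.5, 0.1]
grip_width: 85.6
t 25.0 pos [ 579.2 -213.7   38. ] F [0.7 0.5 0.1] w 85.6 dist 1.3 tool shift m [ 0.001  -0.0002  0.0008]
```

View pics/s15.png

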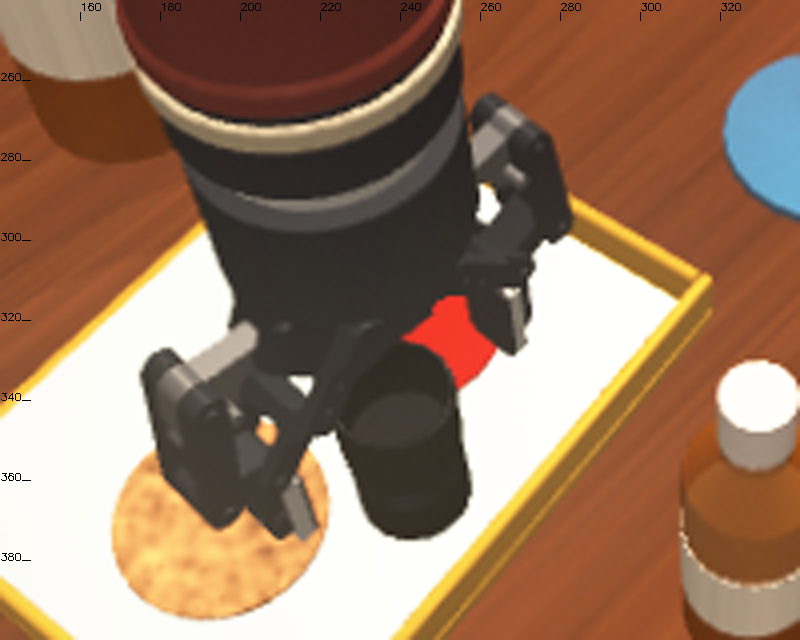

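```bash
python3 -m pendant '0 0 0 0 0 0 70;0 0 0 0 0 0 58;0 0 0 0 0 0 54;0 0 0 0 0 0 50;0 0 0 0 0 0 46' 30; python3 -m pendant '0 0 0 0 0 0 40;0 0 0 0 0 0 20;0 0 0 0 0 0 0' 30;python3 -c "
from h import *
go((580,-214,37)); 
d=cap('scene'); crop(d,140,240,340,400,4,'s16.png')"
```

```text
time_s: 25.55
tcp_pos: [580.5, -214.3, 40.0]
tcp_rot: [0.002, 1.571, -0.002]
contact_force: [-0.6, -0.4, 2.9]
grip_width: 40.2
time_s: 25.85
tcp_pos: [580.5, -214.3, 40.0]
tcp_rot: [0.002, 1.571, -0.002]
contact_force: [-0.8, -0.0, 5.1]
grip_width: 40.2
t 25.85 pos [ 580.5 -214.3   40. ] F [-0.8 -0.   5.1] w 40.2 dist 3.1 tool shift m [ 0.003   0.0003 -0.0005]
```

View pics/s16.png

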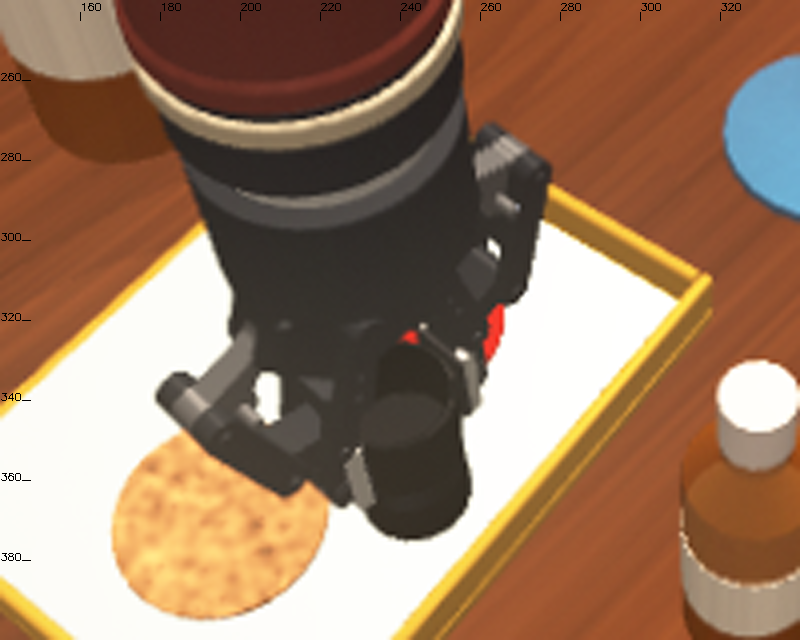

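```bash
python3 -m pendant '-0.003 0 0 0 0 0 0;-0.01 0 0 0 0 0 0;-0.02 0 0 0 0 0 0;-0.025 0 0 0 0 0 0;-0.02 0 0 0 0 0 0' 35;python3 -m pendant '0 0.02 0 0 0 0 0;0 0.03 0 0 0 0 0;0 0.035 0.001 0 0 0 0;0 0.035 0.001 0 0 0 0;0 0.035 0.001 0 0 0 0'; python3 -m pendant '0 0.03 0.001 0 0 0 0;0 0.02 0 0 0 0 0;0 0.01 0 0 0 0 0;0 0 0 0 0 0 0;0 0 0 0 0 0 0';python3 -c "
from h import *
go((585.8,9.7,38)); 
d=cap('scene'); cv2.imwrite('pics/s17.png',d['pixels'][:,:,::-1])
d=cap('wrist'); cv2.imwrite('pics/w17.png',d['pixels'][:,:,::-1])"
```

```text
time_s: 26.4
tcp_pos: [580.3, -214.3, 119.3]
tcp_rot: [0.002, 1.571, -0.002]
contact_force: [0.0, -1.3, -1.6]
grip_width: 40.3
time_s: 26.9
tcp_pos: [582.7, -57.0, 117.2]
tcp_rot: [0.002, 1.572, -0.001]
contact_force: [0.2, -0.1, -2.1]
grip_width: 40.2
time_s: 27.4
tcp_pos: [584.5, 0.4, 117.4]
tcp_rot: [0.002, 1.572, -0.002]
contact_force: [-0.9, -0.1, -0.6]
grip_width: 40.6
t 27.4 pos [5.845e+02 4.000e-01 1.174e+02] F [-0.9 -0.1 -0.6] w 40.6 dist 80.0 tool shift m [0.0794 0.0093 0.0013]
```

View pics/s17.png

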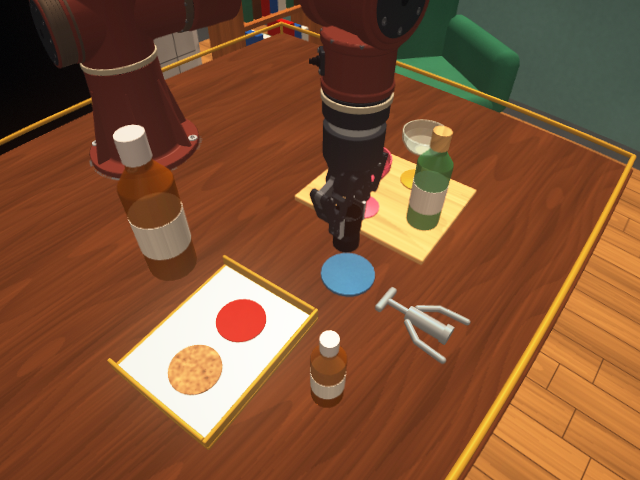

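View pics/w17.png

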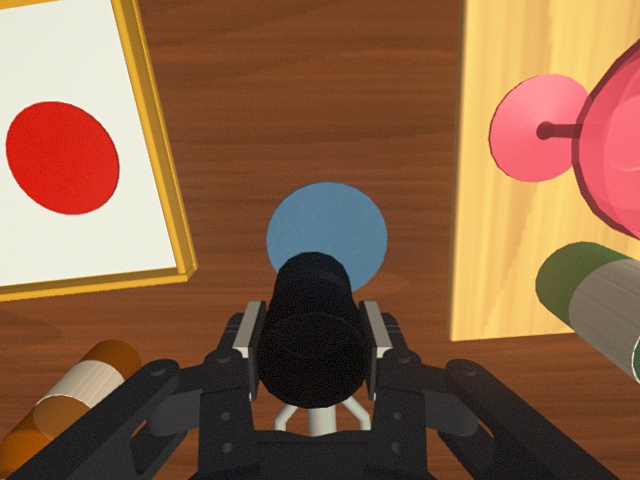

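```bash
python3 -c "
from h import *
d=cap('wrist'); print(px2w(d,[(327,238)],6))
# ellipse fit on the blue
h=cv2.cvtColor(d['pixels'],cv2.COLOR_RGB2HSV); m=cv2.inRange(h,(95,60,50),(125,255,255)); c=max(cv2.findContours(m,0,1)[0],key=cv2.contourArea); hull=cv2.convexHull(c); print(cv2.fitEllipse(hull))"
python3 -m pendant '0.01 0.004 0.001 0 0 0 0;0.02 0.005 0 0 0 0 0;0.02 0 0 0 0 0 0;0.012 0 0 0 0 0 0;0.005 0 0 0 0 0 0';python3 -m pendant '0.003 0 0 0 0 0 0;0 0 0 0 0 0 0;0 0 0 0 0 0 0';python3 -c "
from h import *
go((585.8,9.7,38))
d=cap('wrist'); cv2.imwrite('pics/w18.png',d['pixels'][:,:,::-1])"
```

```text
[[582.3  10.3   6. ]]
((326.609130859375, 238.71302795410156), (114.86138916015625, 120.1410140991211), 83.3345718383789)
time_s: 28.05
tcp_pos: [584.8, 9.7, 48.9]
tcp_rot: [0.002, 1.574, -0.002]
contact_force: [0.1, 0.0, -0.8]
grip_width: 40.2
time_s: 28.35
tcp_pos: [586.2, 9.7, 48.2]
tcp_rot: [0.002, 1.57, -0.002]
contact_force: [0.7, 0.8, -0.8]
grip_width: 40.4
t 28.35 pos [586.2   9.7  48.2] F [ 0.7  0.8 -0.8] w 40.4 dist 10.2 tool shift m [ 0.0102  0.     -0.0004]
```

View pics/w18.png

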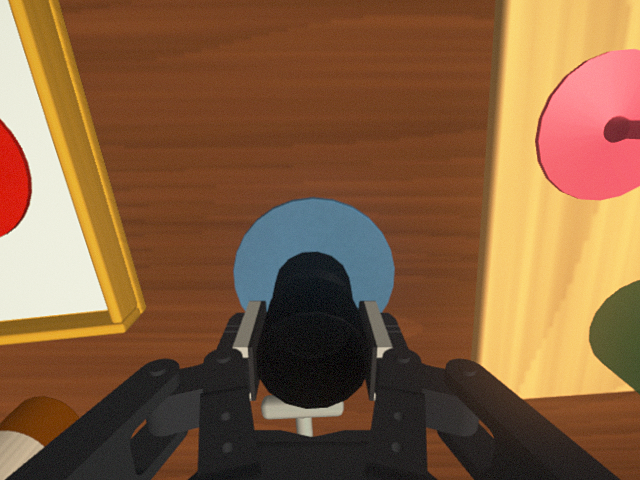

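```bash
python3 -c "
from h import *
d=cap('wrist'); print(px2w(d,[(314,198),(234,272),(394,272)],6)); print(w2px(d,[(540,9.7,6)]))"
python3 -m pendant '0.003 0 -0.001 0 0 0 0;0.003 0 0 0 0 0 0;0 0 0 0 0 0 0';python3 -m pendant '0.001 0 0 0 0 0 0;0.001 0 0 0 0 0 0;0 0 0 0 0 0 0';python3 -m pendant '0.001 0 0 0 0 0 0;0 0 0 0 0 0 0'
```

```text
[[540.6  10.3   6. ]
 [582.1 -34.2   6. ]
 [582.2  54.6   6. ]]
[[312.9 196.8]]
time_s: 28.75
tcp_pos: [584.3, 9.8, 41.1]
tcp_rot: [0.002, 1.572, -0.002]
contact_force: [-0.6, -0.5, -0.7]
grip_width: 39.9
time_s: 29.05
tcp_pos: [584.6, 9.8, 39.4]
tcp_rot: [0.002, 1.572, -0.002]
contact_force: [-0.1, -1.0, -1.2]
grip_width: 40.4
time_s: 29.25
tcp_pos: [584.6, 9.8, 38.5]
tcp_rot: [0.002, 1.572, -0.002]
contact_force: [0.7, -0.4, -1.8]
grip_width: 40.1
```

Near edge gives centre x ≈ 585.6, y ≈ 10; the pose is good. Lower in small steps.

```bash
python3 -m pendant '0.001 0 0 0 0 0 0;0 0 0 0 0 0 0';python3 -m pendant '0.0007 0 0 0 0 0 0;0 0 0 0 0 0 0';python3 -m pendant '0.0007 0 0 0 0 0 0;0 0 0 0 0 0 0'
```

```text
time_s: 29.45
tcp_pos: [584.8, 9.8, 38.1]
tcp_rot: [0.002, 1.571, -0.002]
contact_force: [-1.8, -0.2, 4.2]
grip_width: 40.0
time_s: 29.65
tcp_pos: [585.0, 9.8, 38.1]
tcp_rot: [0.002, 1.57, -0.002]
contact_force: [-4.4, -0.0, 11.3]
grip_width: 40.1
time_s: 29.85
tcp_pos: [585.0, 9.8, 38.0]
tcp_rot: [0.002, 1.57, -0.002]
contact_force: [-6.2, 0.6, 19.4]
grip_width: 40.3
```

```bash
python3 -m pendant '-0.0015 0 0 0 0 0 0;0 0 0 0 0 0 0';python3 -m pendant '0 0 0 0 0 0 52;0 0 0 0 0 0 58;0 0 0 0 0 0 70;0 0 0 0 0 0 80;0 0 0 0 0 0 90';python3 -m pendant '-0.01 0 0 0 0 0 100;-0.02 0 0 0 0 0 100;-0.03 0 0 0 0 0 100;-0.04 0 0 0 0 0 100;-0.04 0 0 0 0 0 100';python3 -m pendant '-0.04 0 0 0 0 0 100;-0.04 0 0 0 0 0 100;-0.04 0 0 0 0 0 100;0 0 0 0 0 0 100'; python3 -c "
from h import *
go((430.4,235,295))
d=cap('scene'); cv2.imwrite('pics/s19.png',d['pixels'][:,:,::-1])
d=cap('wrist'); cv2.imwrite('pics/w19.png',d['pixels'][:,:,::-1])"
```

```text
time_s: 30.05
tcp_pos: [585.0, 9.8, 38.0]
tcp_rot: [0.002, 1.571, -0.002]
contact_force: [-0.8, -0.4, 7.9]
grip_width: 40.2
time_s: 30.55
tcp_pos: [584.6, 9.8, 37.6]
tcp_rot: [0.002, 1.572, -0.002]
contact_force: [-0.8, -0.1, -0.1]
grip_width: 76.7
time_s: 31.05
tcp_pos: [584.4, 9.8, 179.7]
tcp_rot: [0.002, 1.572, -0.002]
contact_force: [0.6, 0.8, 0.2]
grip_width: 85.6
time_s: 31.45
tcp_pos: [587.0, 9.6, 304.2]
tcp_rot: [0.001, 1.562, -0.003]
contact_force: [0.3, 0.1, -0.4]
grip_width: 85.4
t 31.45 pos [587.    9.6 304.2] F [ 0.3  0.1 -0.4] w 85.4 dist 274.6 tool shift m [ 0.0075  0.225  -0.1572]
```

View pics/s19.png

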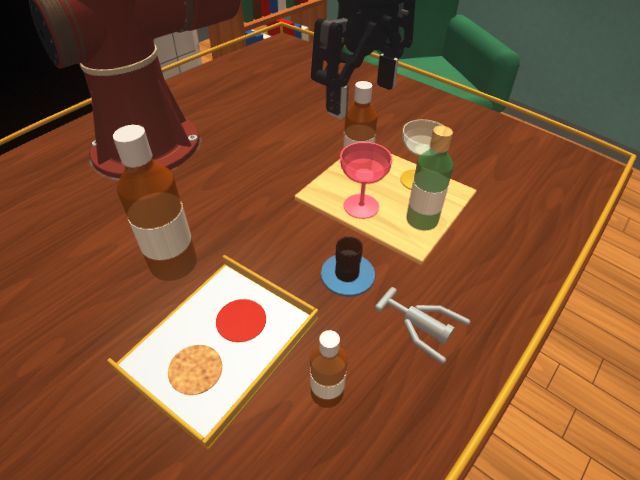

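View pics/w19.png

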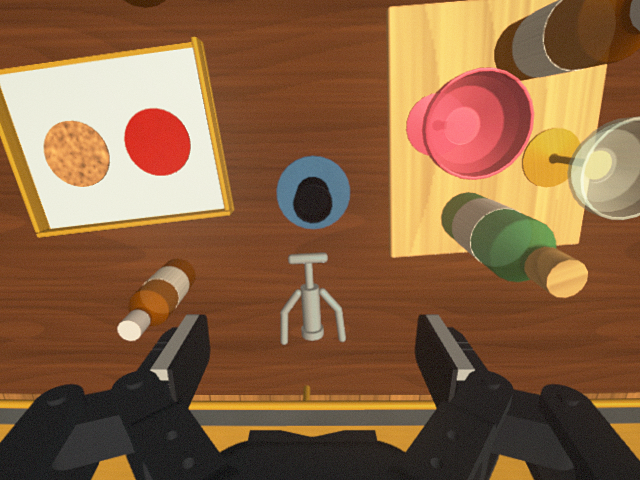

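```bash
python3 -c "
from h import *
d=cap('wrist'); crop(d,260,140,370,240,6,'w19c.png'); print(w2px(d,[(585,9.8,71),(585,9.8,6)]),px2w(d,(313.5,192),6))
t=cap('top'); crop(t,280,180,370,260,6,'t19c.png')"
```

```text
[[312.8 206.3]
 [312.7 194.7]] [[581.7  10.7   6. ]]
```

View pics/w19c.png

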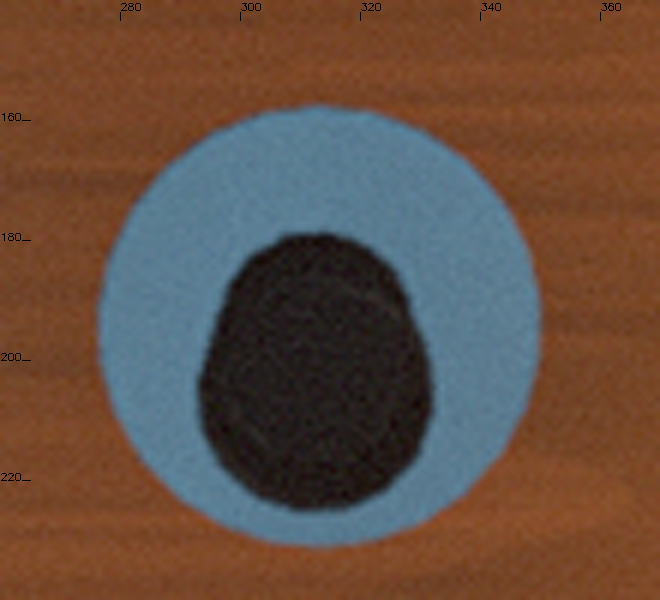

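View pics/t19c.png

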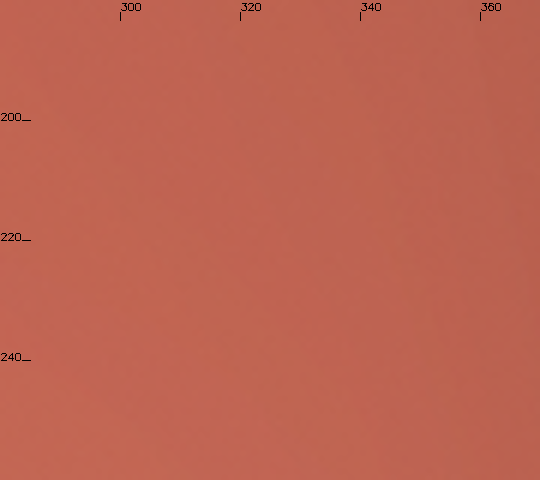

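```bash
python3 -m pendant '0 0.0375 -0.026 0 0 0 100;0 0.0375 -0.026 0 0 0 100;0 0.0375 -0.026 0 0 0 100;0 0.0375 -0.026 0 0 0 100;0 0.0375 -0.026 0 0 0 100'; python3 -m pendant '0 0.0375 -0.025 0 0 0 100;0 0 0 0 0 0 100;0 0 0 0 0 0 100'; python3 -c "
from h import *
go((430.4,235,163))
d=cap('wrist'); crop(d,230,150,400,300,4,'w20.png'); print(w2px(d,(430.4,235,202)))"
```

```text
time_s: 32.15
tcp_pos: [453.3, 198.6, 296.5]
tcp_rot: [0.002, 1.574, -0.003]
contact_force: [-0.2, 1.0, 0.3]
grip_width: 85.3
time_s: 32.45
tcp_pos: [429.4, 235.6, 296.9]
tcp_rot: [-0.001, 1.573, -0.001]
contact_force: [-0.5, 0.3, 0.1]
grip_width: 84.9
t 32.45 pos [429.4 235.6 296.9] F [-0.5  0.3  0.1] w 84.9 dist 133.9 tool shift m [ 0.1339 -0.0005  0.0013]
[[312.1 250. ]]
```

View pics/w20.png

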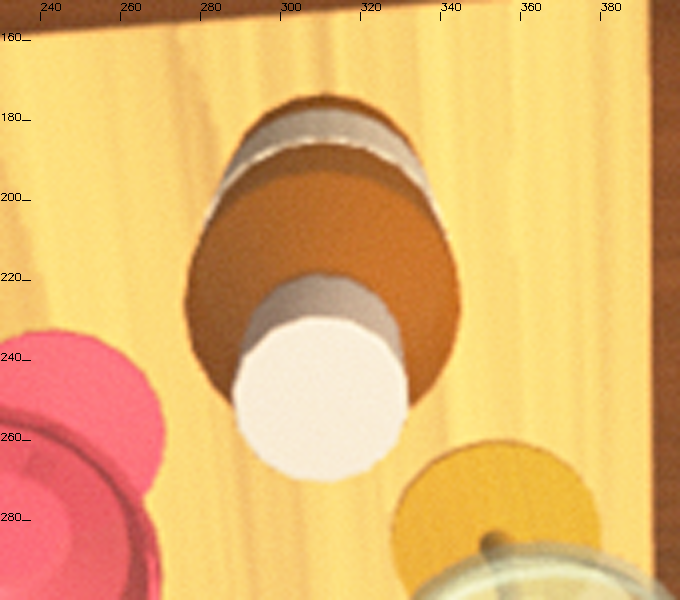

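```bash
python3 -m pendant '0.04 -0.001 0.001 0 0 0 100;0.04 0 0 0 0 0 100;0.035 0 0 0 0 0 100;0.018 0 0 0 0 0 100;0 0 0 0 0 0 100';python3 -m pendant '0 0 0 0 0 0 60;0 0 0 0 0 0 50;0 0 0 0 0 0 45;0 0 0 0 0 0 40' 40; python3 -m pendant '0 0 0 0 0 0 35;0 0 0 0 0 0 30;0 0 0 0 0 0 20;0 0 0 0 0 0 0;0 0 0 0 0 0 0' 40; python3 -c "
from h import *
go((430.4,235,163))"
```

```text
time_s: 33.0
tcp_pos: [430.0, 232.1, 161.9]
tcp_rot: [0.002, 1.577, -0.005]
contact_force: [-0.1, -0.2, 1.1]
grip_width: 85.3
time_s: 33.4
tcp_pos: [431.9, 234.3, 165.6]
tcp_rot: [0.002, 1.57, -0.002]
contact_force: [-0.7, -0.5, 0.6]
grip_width: 34.3
time_s: 33.9
tcp_pos: [431.9, 234.3, 165.6]
tcp_rot: [0.002, 1.57, -0.002]
contact_force: [-0.6, -0.7, 6.9]
grip_width: 30.0
t 33.9 pos [431.9 234.3 165.6] F [-0.6 -0.7  6.9] w 30.0 dist 3.0 tool shift m [ 0.0026  0.0007 -0.0015]
```

```bash
python3 -m pendant '-0.004 0 0 0 0 0 0;-0.015 0 0 0 0 0 0;-0.025 0 0 0 0 0 0;-0.03 0 0 0 0 0 0;-0.03 0 0 0 0 0 0' 60;python3 -m pendant '-0.02 -0.01 0 0 0 0 0;0 -0.02 0 0 0 0 0;0 -0.03 0 0 0 0 0;0 -0.03 0 0 0 0 0;0 -0.03 0 0 0 0 0'; python3 -m pendant '0 -0.03 0 0 0 0 0;0 -0.03 0.002 0 0 0 0;0 -0.03 0.008 0 0 0 0;0 -0.03 0.012 0 0 0 0;0 -0.03 0.012 0 0 0 0';python3 -m pendant '0 -0.03 0.012 0 0 0 0;0 -0.03 0.012 0 0 0 0;0 -0.03 0.012 0 0 0 0;0 -0.03 0.012 0 0 0 0;0 -0.025 0.008 0 0 0 0';python3 -m pendant '0 -0.015 0.004 0 0 0 0;0 -0.005 0 0 0 0 0;0 0 0 0 0 0 0;0 0 0 0 0 0 0'; python3 -c "
from h import *
go((526.3,-170.2,164));print(np.round(st()[1],3))
d=cap('scene'); cv2.imwrite('pics/s21.png',d['pixels'][:,:,::-1])
d=cap('wrist'); cv2.imwrite('pics/w21.png',d['pixels'][:,:,::-1])"
```

```text
time_s: 34.4
tcp_pos: [430.6, 234.0, 269.5]
tcp_rot: [0.001, 1.573, -0.002]
contact_force: [1.5, 0.6, -2.9]
grip_width: 29.8
time_s: 34.9
tcp_pos: [430.4, 113.2, 288.5]
tcp_rot: [0.001, 1.572, -0.001]
contact_force: [0.6, -0.0, -4.1]
grip_width: 29.8
time_s: 35.4
tcp_pos: [464.5, -37.0, 288.6]
tcp_rot: [0.002, 1.572, -0.002]
contact_force: [1.1, -0.3, -3.8]
grip_width: 29.6
time_s: 35.9
tcp_pos: [520.6, -182.5, 288.2]
tcp_rot: [0.003, 1.572, -0.002]
contact_force: [1.1, -0.0, -4.8]
grip_width: 29.8
time_s: 36.3
tcp_pos: [524.0, -199.9, 288.8]
tcp_rot: [0.002, 1.572, -0.001]
contact_force: [-1.0, 0.8, -4.5]
grip_width: 29.5
t 36.3 pos [ 524.  -199.9  288.8] F [-1.   0.8 -4.5] w 29.5 dist 128.3 tool shift m [0.1248 0.0297 0.0024]
[[-0.001  0.002  1.   ]
 [ 0.001  1.    -0.002]
 [-1.     0.001 -0.001]]
```

View pics/s21.png

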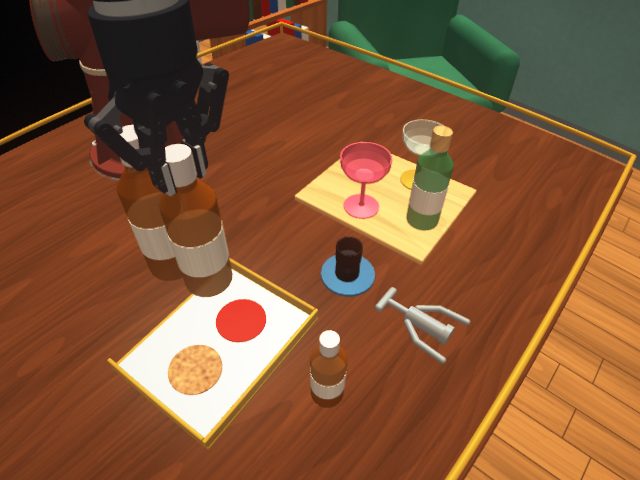

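View pics/w21.png

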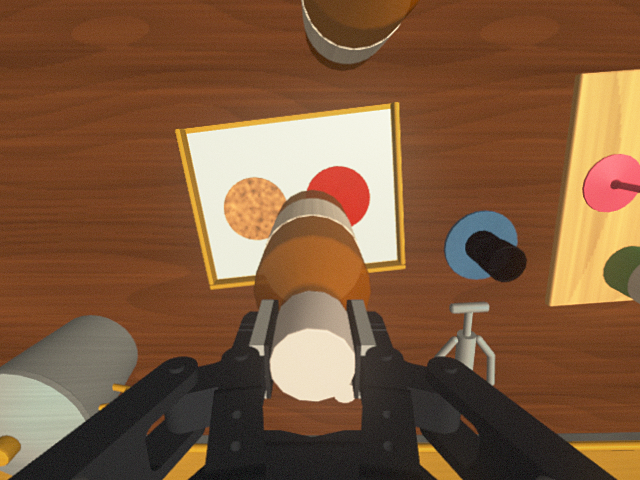

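```bash
python3 -m pendant '0 0.015 0.0024 0 0 0 0;0 0.0147 0 0 0 0 0;0 0 0 0 0 0 0;0 0 0 0 0 0 0';python3 -m pendant '0.025 0 0 0 0 0 0;0.03 0 0 0 0 0 0;0.025 0 0 0 0 0 0;0.015 0 0 0 0 0 0;0.008 0 0 0 0 0 0';python3 -m pendant '0.005 0 0 0 0 0 0;0 0 0 0 0 0 0;0 0 0 0 0 0 0'; python3 -c "
from h import *
go((526.3,-170.2,164))
d=cap('scene'); crop(d,100,180,300,380,3,'s22.png')
d=cap('wrist'); cv2.imwrite('pics/w22.png',d['pixels'][:,:,::-1])"
```

```text
time_s: 36.8
tcp_pos: [526.9, -170.3, 289.0]
tcp_rot: [0.0, 1.571, -0.001]
contact_force: [0.4, -0.4, -3.8]
grip_width: 30.0
time_s: 37.3
tcp_pos: [526.0, -171.1, 184.3]
tcp_rot: [0.002, 1.573, -0.001]
contact_force: [-0.2, 1.0, -4.1]
grip_width: 29.8
time_s: 37.6
tcp_pos: [527.2, -171.6, 181.5]
tcp_rot: [0.001, 1.57, -0.002]
contact_force: [-0.2, 0.8, -4.1]
grip_width: 29.4
t 37.6 pos [ 527.2 -171.6  181.5] F [-0.2  0.8 -4.1] w 29.4 dist 17.6 tool shift m [ 0.0175  0.0014 -0.001 ]
```

View pics/s22.png

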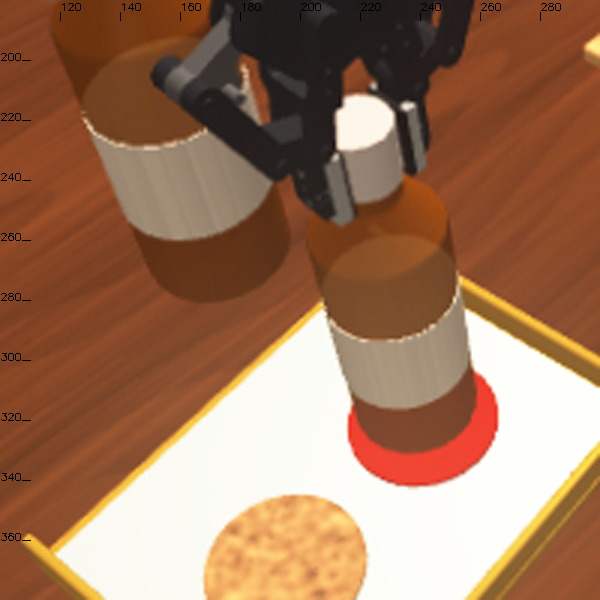

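View pics/w22.png

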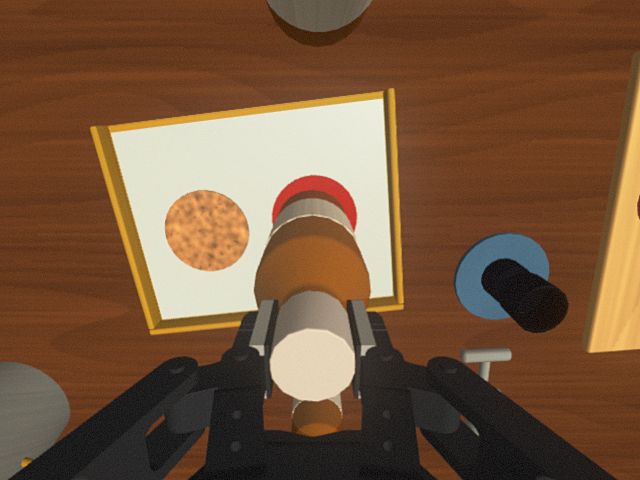

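```bash
python3 -m pendant '0.005 0.0014 -0.001 0 0 0 0;0.004 0 0 0 0 0 0;0.002 0 0 0 0 0 0;0 0 0 0 0 0 0';python3 -m pendant '0.002 0 0 0 0 0 0;0.001 0 0 0 0 0 0;0 0 0 0 0 0 0';python3 -m pendant '0.001 0 0 0 0 0 0;0 0 0 0 0 0 0';python3 -m pendant '0.001 0 0 0 0 0 0;0 0 0 0 0 0 0'
```

```text
time_s: 38.1
tcp_pos: [525.4, -169.8, 169.2]
tcp_rot: [0.002, 1.572, -0.002]
contact_force: [-0.4, -0.1, -4.2]
grip_width: 29.7
time_s: 38.4
tcp_pos: [525.7, -170.0, 166.6]
tcp_rot: [0.002, 1.572, -0.002]
contact_force: [0.2, 1.0, -3.8]
grip_width: 29.8
time_s: 38.6
tcp_pos: [525.7, -170.0, 165.7]
tcp_rot: [0.002, 1.571, -0.002]
contact_force: [-0.0, 0.4, -4.3]
grip_width: 29.3
time_s: 38.8
tcp_pos: [525.8, -170.0, 164.8]
tcp_rot: [0.002, 1.571, -0.002]
contact_force: [0.3, 0.1, -4.7]
grip_width: 29.5
```

```bash
python3 -m pendant '0.0007 0 0.0003 0 0 0 0;0 0 0 0 0 0 0';python3 -m pendant '0.0007 0 0 0 0 0 0;0 0 0 0 0 0 0';python3 -m pendant '0.0007 0 0 0 0 0 0;0 0 0 0 0 0 0'
```

```text
time_s: 39.0
tcp_pos: [526.4, -170.1, 164.7]
tcp_rot: [0.001, 1.57, -0.002]
contact_force: [-0.8, 0.2, 5.1]
grip_width: 29.2
time_s: 39.2
tcp_pos: [526.7, -170.2, 164.7]
tcp_rot: [0.001, 1.57, -0.003]
contact_force: [-2.8, 0.4, 11.8]
grip_width: 29.8
time_s: 39.4
tcp_pos: [527.0, -170.3, 164.7]
tcp_rot: [0.001, 1.569, -0.003]
contact_force: [-3.7, 1.1, 17.1]
grip_width: 29.1
```

```bash
python3 -m pendant '-0.0012 0 0 0 0 0 0;0 0 0 0 0 0 0';python3 -m pendant '0 0 0 0 0 0 38;0 0 0 0 0 0 45;0 0 0 0 0 0 60;0 0 0 0 0 0 70';python3 -m pendant '-0.01 0 0 0 0 0 80;-0.03 0 0 0 0 0 100;-0.04 0 0 0 0 0 100;-0.045 0 0 0 0 0 100;0 0 0 0 0 0 100'; python3 -c "
from h import *
go((611.2,194.7,290))
d=cap('scene'); crop(d,100,180,300,380,3,'s23.png')
d=cap('wrist'); cv2.imwrite('pics/w23.png',d['pixels'][:,:,::-1]); print(w2px(d,[(525,-170.2,200.5)]))"
```

```text
time_s: 39.6
tcp_pos: [526.4, -170.2, 164.7]
tcp_rot: [0.001, 1.57, -0.002]
contact_force: [-1.7, -0.2, 8.3]
grip_width: 29.7
time_s: 40.0
tcp_pos: [526.1, -170.0, 163.7]
tcp_rot: [0.002, 1.572, -0.002]
contact_force: [0.4, -0.1, -0.3]
grip_width: 59.5
time_s: 40.5
tcp_pos: [528.5, -171.1, 295.5]
tcp_rot: [-0.002, 1.563, -0.005]
contact_force: [0.7, 0.2, 0.1]
grip_width: 85.3
t 40.5 pos [ 528.5 -171.1  295.5] F [0.7 0.2 0.1] w 85.3 dist 375.0 tool shift m [0.0046 0.366  0.0818]
[[313.9 245.3]]
```

View pics/s23.png

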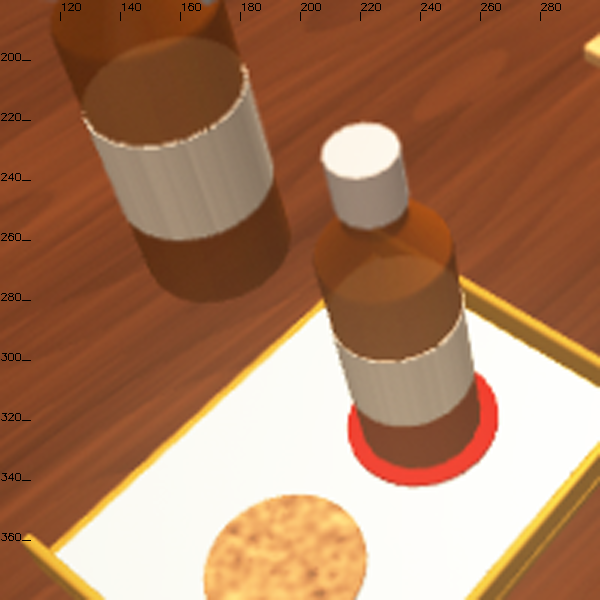

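View pics/w23.png

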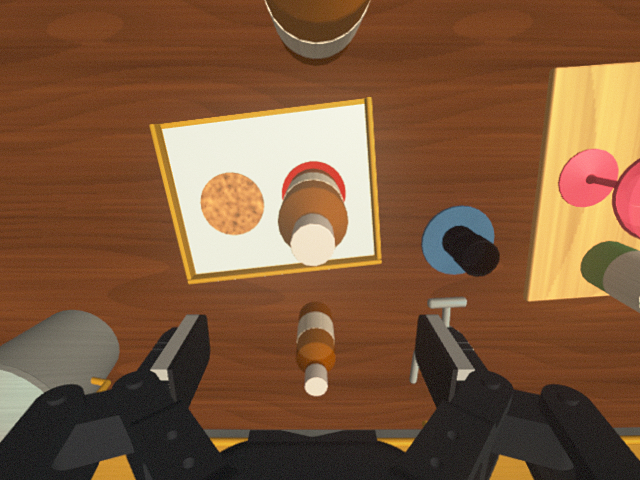

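```bash
python3 -m pendant '-0.005 0.03 0.007 0 0 0 100;0 0.042 0.01 0 0 0 100;0 0.042 0.01 0 0 0 100;0 0.042 0.01 0 0 0 100;0 0.042 0.01 0 0 0 100';python3 -m pendant '0 0.042 0.01 0 0 0 100;0 0.042 0.01 0 0 0 100;0 0.042 0.009 0 0 0 100;0 0.038 0.009 0 0 0 100;0 0 0 0 0 0 100'; python3 -m pendant '0 0 0 0 0 0 100'; python3 -c "
from h import *
go((611.2,194.7,163))
d=cap('wrist'); crop(d,230,150,400,300,4,'w24.png'); print(w2px(d,(611.2,194.7,202)))"
```

```text
time_s: 41.1
tcp_pos: [573.1, 29.6, 292.7]
tcp_rot: [0.002, 1.573, -0.002]
contact_force: [1.6, -0.2, 1.2]
grip_width: 85.2
time_s: 41.6
tcp_pos: [611.5, 196.2, 291.7]
tcp_rot: [-0.001, 1.574, 0.002]
contact_force: [-0.6, -0.8, -0.5]
grip_width: 85.6
time_s: 41.7
tcp_pos: [611.3, 192.5, 292.2]
tcp_rot: [-0.0, 1.574, -0.001]
contact_force: [0.4, 0.4, 0.1]
grip_width: 85.2
t 41.7 pos [611.3 192.5 292.2] F [0.4 0.4 0.1] w 85.2 dist 129.3 tool shift m [0.1292 0.0023 0.0003]
[[316.2 250.8]]
```

View pics/w24.png

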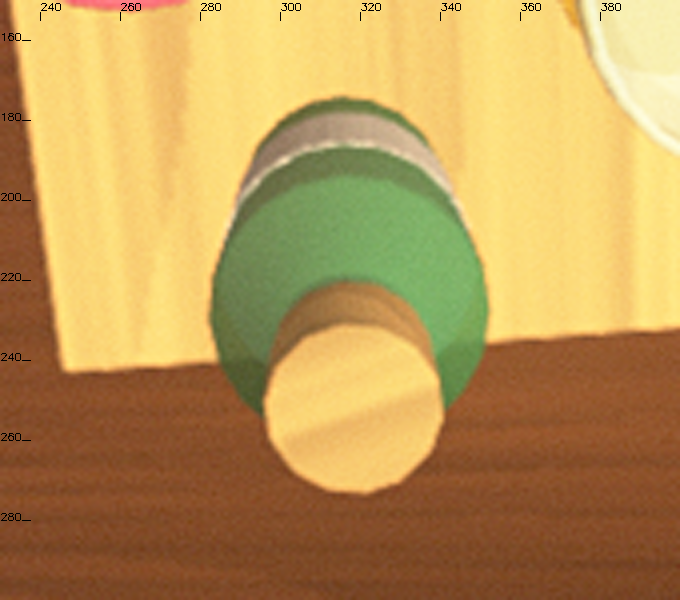

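```bash
python3 -m pendant '0.04 0.002 0 0 0 0 100;0.04 0 0 0 0 0 100;0.02 0 0 0 0 0 100;0 0 0 0 0 0 100;0 0 0 0 0 0 100'; python3 -c "
from h import *
go((611.8,195.8,162))"
```

```text
time_s: 42.25
tcp_pos: [612.0, 192.8, 194.5]
tcp_rot: [0.003, 1.571, -0.003]
contact_force: [0.1, 0.1, -0.3]
grip_width: 85.4
t 42.25 pos [612.  192.8 194.5] F [ 0.1  0.1 -0.3] w 85.4 dist 32.7 tool shift m [ 0.0325  0.003  -0.0002]
```

```bash
python3 -m pendant '0.01 0.003 0 0 0 0 100;0.012 0 0 0 0 0 100;0.01 0 0 0 0 0 100;0 0 0 0 0 0 100;0 0 0 0 0 0 80';python3 -m pendant '0 0 0 0 0 0 60;0 0 0 0 0 0 50;0 0 0 0 0 0 45;0 0 0 0 0 0 40' 40; python3 -m pendant '0 0 0 0 0 0 35;0 0 0 0 0 0 30;0 0 0 0 0 0 20;0 0 0 0 0 0 0;0 0 0 0 0 0 0' 40; python3 -c "
from h import *
go((611.8,195.8,162))"
```

```text
time_s: 42.75
tcp_pos: [611.7, 196.8, 161.5]
tcp_rot: [0.002, 1.572, -0.002]
contact_force: [0.8, -0.2, -0.1]
grip_width: 73.0
time_s: 43.15
tcp_pos: [612.0, 196.8, 162.0]
tcp_rot: [0.002, 1.571, -0.002]
contact_force: [-0.3, -0.5, 0.3]
grip_width: 34.1
time_s: 43.65
tcp_pos: [612.1, 196.8, 162.0]
tcp_rot: [0.002, 1.571, -0.002]
contact_force: [0.6, -0.6, 4.5]
grip_width: 30.1
t 43.65 pos [612.1 196.8 162. ] F [ 0.6 -0.6  4.5] w 30.1 dist 1.0 tool shift m [ 0.     -0.001  -0.0003]
```

```bash
python3 -m pendant '-0.005 0 0 0 0 0 0;-0.015 0 0 0 0 0 0;-0.03 0 0 0 0 0 0;-0.03 0 0 0 0 0 0;-0.03 0 0 0 0 0 0' 60;python3 -m pendant '-0.03 0 0 0 0 0 0;0 -0.02 0 0 0 0 0;0 -0.03 0 0 0 0 0;0 -0.03 0 0 0 0 0;0 -0.03 0 0 0 0 0'; python3 -m pendant '0 -0.03 0 0 0 0 0;0 -0.03 0 0 0 0 0;0 -0.03 0 0 0 0 0;0 -0.03 0 0 0 0 0;0 -0.03 0 0 0 0 0';python3 -m pendant '0 -0.03 0 0 0 0 0;0 -0.03 0 0 0 0 0;0 -0.03 0 0 0 0 0;0 -0.03 0 0 0 0 0;0 -0.03 0 0 0 0 0';python3 -m pendant '0 -0.03 0 0 0 0 0;0 -0.02 0 0 0 0 0;0 -0.005 0 0 0 0 0;0 0 0 0 0 0 0;0 0 0 0 0 0 0'; python3 -c "
from h import *
go((537.6,-268.3,161));print(np.round(st()[1],3))
d=cap('scene'); cv2.imwrite('pics/s25.png',d['pixels'][:,:,::-1])"
```

```text
time_s: 44.15
tcp_pos: [611.3, 196.8, 272.2]
tcp_rot: [0.002, 1.573, -0.002]
contact_force: [0.9, 0.3, -3.9]
grip_width: 29.7
time_s: 44.65
tcp_pos: [611.1, 86.0, 301.1]
tcp_rot: [0.001, 1.573, -0.001]
contact_force: [0.5, 0.1, -3.8]
grip_width: 29.8
time_s: 45.15
tcp_pos: [610.8, -64.1, 301.1]
tcp_rot: [0.002, 1.573, -0.001]
contact_force: [-0.3, 0.3, -3.6]
grip_width: 29.6
time_s: 45.65
tcp_pos: [610.5, -214.1, 301.0]
tcp_rot: [0.003, 1.573, -0.001]
contact_force: [0.1, 0.9, -4.2]
grip_width: 29.8
time_s: 46.15
tcp_pos: [610.8, -267.1, 301.5]
tcp_rot: [0.002, 1.572, -0.001]
contact_force: [0.5, 0.4, -3.8]
grip_width: 29.6
t 46.15 pos [ 610.8 -267.1  301.5] F [ 0.5  0.4 -3.8] w 29.6 dist 158.4 tool shift m [ 0.1406 -0.0014 -0.0731]
[[-0.001  0.002  1.   ]
 [ 0.001  1.    -0.002]
 [-1.     0.001 -0.001]]
```

View pics/s25.png

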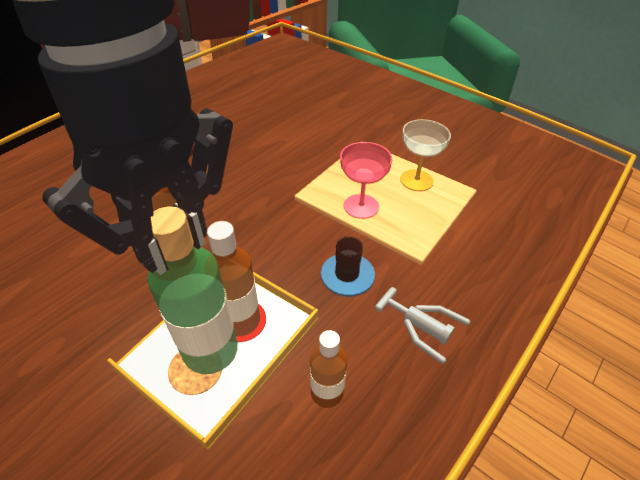

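```bash
python3 -m pendant '0 -0.001 -0.012 0 0 0 0;0 0 -0.025 0 0 0 0;0 0 -0.022 0 0 0 0;0 0 -0.011 0 0 0 0;0 0 -0.003 0 0 0 0';python3 -m pendant '0.02 0 0 0 0 0 0;0.03 0 0 0 0 0 0;0.03 0 0 0 0 0 0;0.02 0 0 0 0 0 0;0.012 0 0 0 0 0 0';python3 -m pendant '0.008 0 0 0 0 0 0;0.003 0 0 0 0 0 0;0 0 0 0 0 0 0;0 0 0 0 0 0 0'; python3 -c "
from h import *
go((537.6,-268.3,161))
d=cap('scene'); crop(d,100,220,300,400,3,'s26.png')
d=cap('wrist'); cv2.imwrite('pics/w26.png',d['pixels'][:,:,::-1])"
```

```text
time_s: 46.7
tcp_pos: [537.1, -267.9, 302.6]
tcp_rot: [0.001, 1.571, -0.001]
contact_force: [-0.1, 0.3, -4.1]
grip_width: 30.0
time_s: 47.2
tcp_pos: [537.7, -267.8, 188.1]
tcp_rot: [0.002, 1.573, 0.0]
contact_force: [-1.0, 1.0, -4.5]
grip_width: 29.8
time_s: 47.6
tcp_pos: [538.4, -269.3, 179.7]
tcp_rot: [0.001, 1.57, -0.002]
contact_force: [-0.9, -0.4, -3.8]
grip_width: 29.9
t 47.6 pos [ 538.4 -269.3  179.7] F [-0.9 -0.4 -3.8] w 29.9 dist 18.8 tool shift m [ 0.0187  0.001  -0.0008]
```

View pics/s26.png

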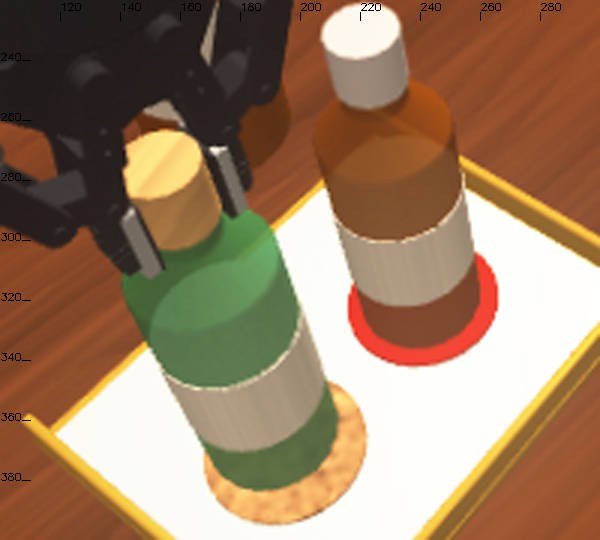

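View pics/w26.png

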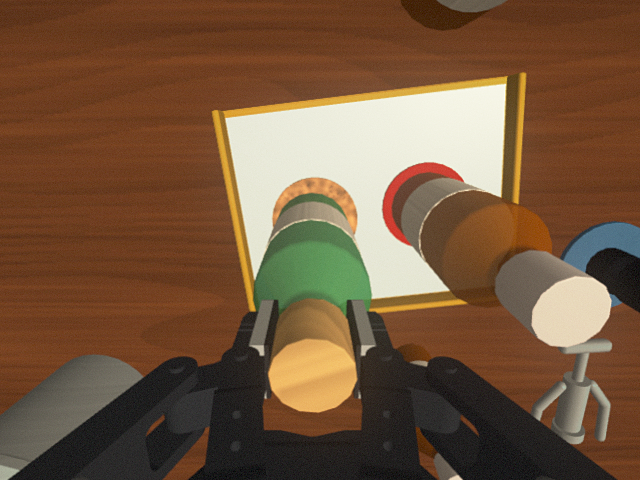

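```bash
python3 -m pendant '0.006 0.001 -0.0005 0 0 0 0;0.005 0 0 0 0 0 0;0.003 0 0 0 0 0 0;0 0 0 0 0 0 0';python3 -m pendant '0.001 0 0 0 0 0 0;0.001 0 0 0 0 0 0;0 0 0 0 0 0 0';python3 -m pendant '0.001 0 0 0 0 0 0;0 0 0 0 0 0 0'
```

```text
time_s: 48.1
tcp_pos: [536.9, -267.7, 164.1]
tcp_rot: [0.002, 1.572, -0.001]
contact_force: [0.8, 0.3, -3.8]
grip_width: 29.4
time_s: 48.4
tcp_pos: [537.3, -268.0, 162.8]
tcp_rot: [0.002, 1.571, -0.002]
contact_force: [-1.0, 0.6, -3.9]
grip_width: 29.5
time_s: 48.6
tcp_pos: [537.3, -268.0, 161.8]
tcp_rot: [0.002, 1.571, -0.002]
contact_force: [0.5, 0.1, -4.0]
grip_width: 29.7
```

```bash
python3 -m pendant '0.0007 0 0.0002 0 0 0 0;0 0 0 0 0 0 0';python3 -m pendant '0.0006 0 0 0 0 0 0;0 0 0 0 0 0 0'
```

```text
time_s: 48.8
tcp_pos: [537.6, -268.0, 161.2]
tcp_rot: [0.002, 1.571, -0.002]
contact_force: [0.5, -0.5, -3.8]
grip_width: 29.8
time_s: 49.0
tcp_pos: [537.8, -268.2, 161.2]
tcp_rot: [0.001, 1.571, -0.002]
contact_force: [-0.1, 0.1, 3.9]
grip_width: 29.8
```

Contact. Release and rise.

```bash
python3 -m pendant '0 0 0 0 0 0 38;0 0 0 0 0 0 45;0 0 0 0 0 0 60;0 0 0 0 0 0 70';python3 -m pendant '-0.01 0 0 0 0 0 80;-0.03 0 0 0 0 0 80;-0.04 0 0 0 0 0 80;-0.045 0 0 0 0 0 80;-0.03 0 0 0 0 0 80'; python3 -m pendant '-0.02 -0.04 -0.01 0 0 0 80;0 -0.045 -0.01 0 0 0 80;0 -0.045 -0.01 0 0 0 80;0 -0.045 -0.01 0 0 0 80;0 0 0 0 0 0 80';python3 -m pendant '0 0 0 0 0 0 80;0 0 0 0 0 0 80;0 0 0 0 0 0 80;0 0 0 0 0 0 80;0 0 0 0 0 0 80'; python3 -c "
from h import *
go((537.6,-268.3,161))
d=cap('scene'); cv2.imwrite('pics/s27.png',d['pixels'][:,:,::-1]); crop(d,100,210,330,400,3,'s27c.png')
d=cap('top'); cv2.imwrite('pics/t27.png',d['pixels'][:,:,::-1]);crop(d,370,185,550,325,4,'t27c.png')"
```

```text
time_s: 49.4
tcp_pos: [537.6, -268.0, 160.5]
tcp_rot: [0.002, 1.571, -0.002]
contact_force: [-0.2, 0.4, 0.1]
grip_width: 60.0
time_s: 49.9
tcp_pos: [538.0, -268.2, 319.6]
tcp_rot: [0.0, 1.568, -0.003]
contact_force: [-0.0, -0.0, -0.1]
grip_width: 67.8
time_s: 50.4
tcp_pos: [495.0, -447.9, 334.8]
tcp_rot: [0.005, 1.573, -0.006]
contact_force: [-0.0, 0.2, -1.1]
grip_width: 68.3
time_s: 50.9
tcp_pos: [497.6, -442.2, 336.0]
tcp_rot: [0.001, 1.571, -0.001]
contact_force: [-0.3, 0.3, 0.3]
grip_width: 68.1
t 50.9 pos [ 497.6 -442.2  336. ] F [-0.3  0.3  0.3] w 68.1 dist 249.9 tool shift m [0.1749 0.174  0.0398]
```

View pics/s27.png

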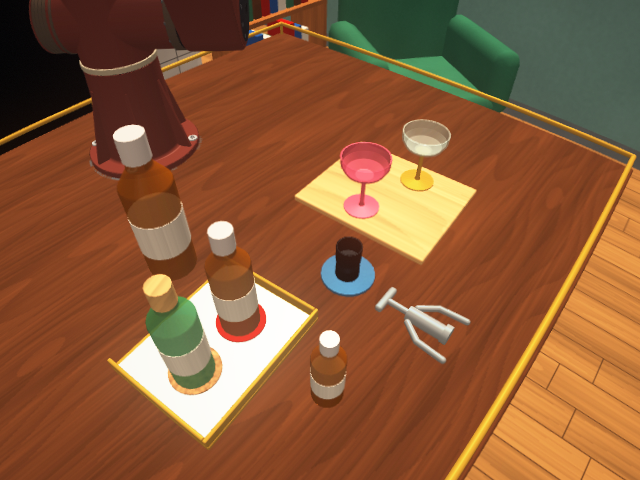

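View pics/t27.png

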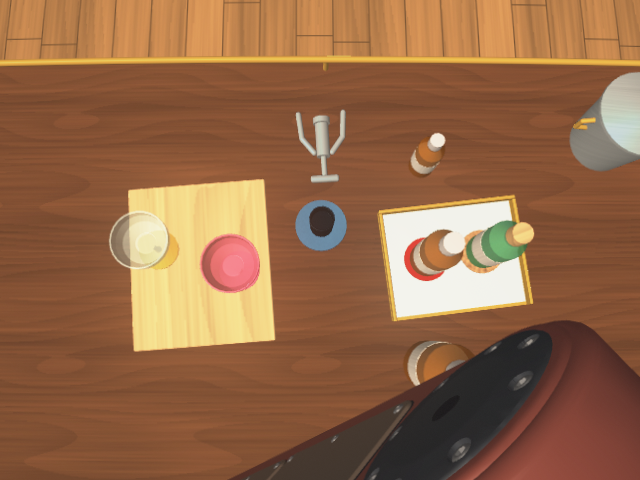

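View pics/s27c.png

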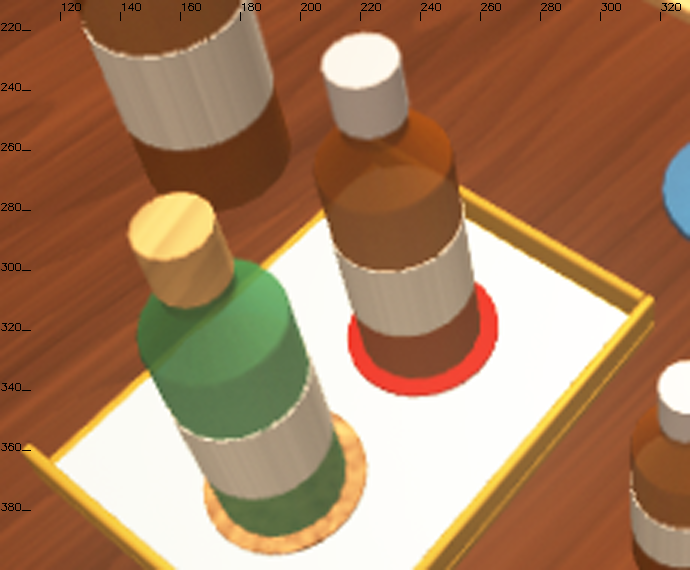

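View pics/t27c.png

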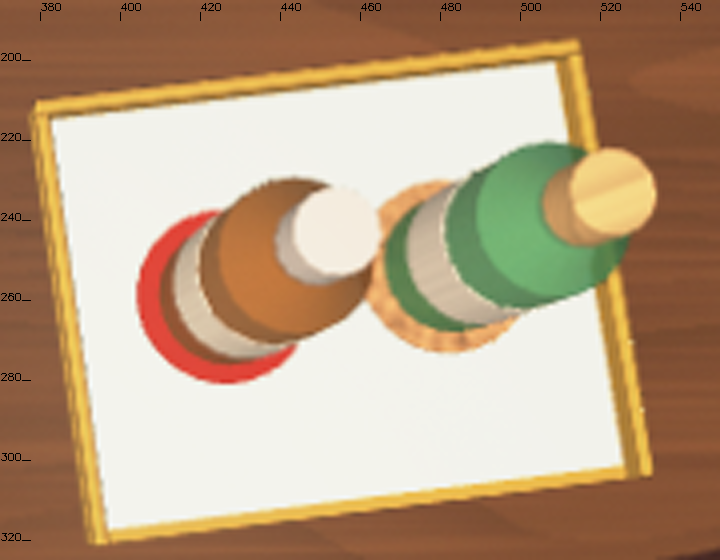

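```bash
python3 -c "
from cell import job; print(job.job_done())"
```

```text
the job is handed in; nothing more can be done
None
```

The job was done in the order asked and handed in at about 51 s of the 136 s allowed. Both bottles went to the board first, then the jigger to the blue coaster, then amber back to the red mat and green back to the cork mat.

**Last checks:**
- **Bottles:** both stand upright, with their tops within about 1 px (1–2 mm) of where they were at the start, in both fixed cameras.
- **Jigger:** it stands upright, about 1 mm from the coaster's middle in the wrist picture taken after release.
- **Everything else:** the glasses, corkscrew and look-alike bottles look unmoved. The gripper was clear of everything and the wrist force was near zero.

**What did not go to plan:**
- **Near miss with the rose glass:** on the first trip to the board, the last joint reached its range end. The tool tilted about 4° with the amber bottle in hand, roughly 4 mm from the rose glass by my estimate. I backed off, levelled and turned the tool. No contact showed in the forces or pictures.
- **Overshoot:** on the way back with the amber bottle I went 30 mm too far over the tray. I corrected it in the air before lowering.
- **Set-down force:** when I set them down, the wrist force briefly reached about 19 N for the jigger and 17 N for the amber bottle. I eased back before opening the gripper.
- **Coaster measurements:** my readings of its middle differed by up to 4 mm along x; the picture taken after release is the one I trusted.

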